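# Hook out the reader carriage and load a test card

## Robot

A 6-joint arm with a two-finger parallel gripper is mounted at the origin on the work surface. World frame = base frame: x ahead of the robot, y to its left, z up, the work surface at z = 0. Lengths are in m, angles in rad, forces in N, time in s.
With the tool pointing down it reaches from about 0.25 to 0.725 m from the base axis. Payload 4 kg.
Tool frame: the origin (TCP) lies at the centre of the arm's flange, where the gripper is bolted on; the fingertips stand 173 mm ahead of it and the grasp point (between the pads) lies 155 mm ahead of it; x points along the fingers, z is the direction in which the jaws open and shut, and the axes are right-handed (so a half turn about x gives the same grasp; the last joint's range is limited). The gripper opens to 85 mm and grips with 20 to 120 N. Pads are 22 mm wide; open, the fingers measure 114 mm over their backs; the gripper's body (76 mm by 85 mm) begins 54 mm behind the grasp point. The pads swing forward as they close: fully open they stand 13 mm farther back than shut.
Start: joints at [-1.33, 0.241, 0.005, 1.335, 0, 1.571], TCP at [0.119, -0.486, 0.405] pointing down, gripper open.
Joint ranges: [-2.72, 2.72], [-1.05, 1.87], [-1.09, 1.28], [-1.99, 2.15], [-1.42, 1.44], [-3.14, 3.14]. Speed limits (rad/s): [2.79, 2.79, 3.14, 3.14, 3.14, 3.14].

## Interface

Orientations are given as a unit quaternion [x, y, z, w].
In Python, from workcell import bot gives the robot as it stands.
- The arm moves only by the tool arm_command, never from a script. Its argument "moves" is one flat list of numbers, 7 for each row, row after row: the shift along the tool's x, y, z in m, then the turn, a rotation vector about the tool's x, y, z in rad, then the closure, from -1 (fully open) to 1 (shut). A call has 1 to 20 rows; each row shifts and turns the pose as measured when the row begins, along the tool's axes as they then stand; what a row does not reach is not made up. A row lasts 1/12 s, in which the tool goes at most 41.7 mm and 7.16 degrees, less where a joint would pass 70% of its speed; a pose out of reach is approached as far as the arm can. A call with a gripper value outside its range is refused whole. The fingers move at their own pace and stop on an object; the grip force is fixed at half the most. Time passes only in rows, so rows that do not move let the fingers close. It gives the time, the measured TCP pose, the force and the opening at its end, in the units of the state.
- bot.get_obs(): the state, without advancing time (a new reading comes with each control period).
- bot.camera(name): name is "scene" or "top"; returns the picture (480x640x3 uint8, red, green, blue); there is no depth.
- bot.get_calibration(name): a dict with "mtx" (3x3 intrinsics, pixels), "dist" ([k1, k2, p1, p2, k3] as OpenCV has them; the pictures are not rectified), "world_from_camera" (4x4, takes a point from camera to world coordinates). Camera axes: x right, y up, looking along -z (the intrinsics and any distortion apply to the point x, -y, -z); pixel columns grow to the right and rows downward; lengths in m; the calibration is good to about 2 mm. A picture is of the moment at which its call begins. get_calibration takes no time and is no camera call.
- bot.job_done(): hands the job in, once; it reports no verdict.
The state is a dict: "clock": time; "joint_pos": joint angles; "joint_vel": joint speeds; "tau": joint torques, N m; "eef_pos": TCP position; "tool_rot": TCP orientation; "ft_force": force on the tool from outside, world axes, zero at the start; "ft_torque": the same for the moment, N m; "grip_width": finger opening in m.
Only numpy, scipy, OpenCV 4.12 (cv2) and the standard library are available. Lean on these libraries where they do the work, as an engineer would, in place of code of your own. Each camera call takes 0.05 s, during which the arm holds its last target.

## Task

Use the hook tool to reach under the card reader's ledge, catch the pull eye of the loading carriage and draw the carriage fully out to its stop, then set the hook down on the bench clear of the eye. Take the white test card from its stand and slide it gently, without forcing, fully down into the slot of the carriage, leaving it upright there with the carriage still fully out. Do not pull the carriage with the fingers, and leave the other things on the bench where they are.

Things in the scene. Friction and masses are not known exactly. Their poses are not given: they have to be found in the camera images.
- ledge_edge (a point): Point at the middle of the front edge, on the underside (95 mm above the bench), of the ledge of the card reader: a fixed white bench instrument. Its +y axis is the pull-out direction, level, out of the reader. The ledge is a plate 190 mm wide (x), 10 mm thick (top 105 mm above the bench), reaching 155 mm back (-y) to the housing, which is 210 mm wide, 195 mm high and starts 150 mm behind the edge. Under the ledge it is open to the front and both sides.
- carriage (a joint): How far the aluminium loading carriage is drawn out along the reader's +y axis: 0 m fully in, 0.170 m at its stop (fully out). Starts between 0 and 0.025. It slides with about 4 N of friction and stays where it is left.
- eye (a point): Centre of the hole of the carriage's pull eye, a flat level steel loop hidden under the ledge, on the reader's centreline; moves with the carriage; axes as the reader's. At joint value q it is 60 mm minus q behind the ledge edge (in front of it when q > 60 mm). The loop is 8 mm thick round bar, lying from 10 to 18 mm above the bench; its hole is vertical, 30 mm wide (x) and 40 mm long (y, +-20 mm about this point; the outer front edge is 28 mm in front of it).
- slot (a point): Centre of the floor of the carriage's card slot, 10 mm above the bench, 40 mm behind the eye; axes as the reader's. The slot is open upwards, 95 mm long (x), 13 mm wide (y) and 29 mm deep, and above that has a 45 degree lead-in along its two long walls that reaches up to about 51 mm above the bench and is about 35 mm wide at its mouth. Block outside: 111 mm (x) by 40 mm (y). Covered by the ledge until the carriage is out; 70 mm in front of the ledge edge when fully out.
- hook_grip (a point): Centre of the grey handle of the hook tool (160 g), which stands on the bench, this point 20 mm above it. Handle 26 mm wide (x), 90 mm long (y), 40 mm high (z). From its -y end a steel rod 10 mm thick runs along -y, its axis 14 mm above this point, to 145 mm from this point, where it turns straight down into a 10 mm thick tip. Standing, the whole tool is 40 mm high.
- hook_tip (a point): Bottom end of the hook tool's down-turned tip, 145 mm along -y from hook_grip and 19 mm below it; axes as the tool's.
- card_center (a point): Centre of the test card, a stiff white slab 90 mm wide (x), 10 mm thick (y), 110 mm high (z), 110 g, standing upright in a white stand (a fixed block 120 x 60 mm, its slot 14 mm wide, slot floor 10 mm and walls 42 mm above the bench), so its centre starts 65 mm above the bench and its top 120 mm. Its y axis is the normal of its faces. Either face may look to the reader. Seated in the carriage its centre is 55 mm above point slot.
- tube_rack: Bystander: flat blue tube rack 110 x 200 mm, 45 mm high; origin at the centre of its underside.
- tip_rack: Bystander: pipette tip box 87 x 122 mm, 67 mm high; origin at the centre of its underside.
- jar: Bystander: clear jar, 44 mm across, 55 mm high; origin at the centre of its underside.
- amber_bottle: Bystander: brown bottle with blue cap, 76 mm across, 150 mm high; origin at the centre of its underside.
- white_bottle: Bystander: white bottle, 48 mm across, 95 mm high; origin at the centre of its underside.
- carton: Bystander: white carton with a green band 120 x 170 mm, 60 mm high; origin at the centre of its underside.
Not all that is in view belongs to the job. There is more than one size of the part that bears card_center; the job needs the middle-sized.

How it is judged:
On the way, in this order (a step that is already met when the one before it is completed fails the run):
1. the hook's tip is down in the eye and the carriage has begun to come out (past 50 mm) (x of hook_tip in the frame of eye between -0.02 and 0.02 m and y of hook_tip in the frame of eye between -0.025 and 0.025 m and z of hook_tip in the frame of eye below 0.004 m and value of joint carriage above 0.05 m), for 0.05 s.
2. the carriage is out to its stop (at least 160 mm) (value of joint carriage above 0.16 m), for 0.1 s.
3. the card is fully down in the carriage's slot (x of card_center in the frame of slot between -0.006 and 0.006 m and y of card_center in the frame of slot between -0.005 and 0.005 m and z of card_center in the frame of slot below 0.06 m and angle between card_center's own z axis and vertical below 0.1 rad and angle between the y axis of card_center and the y axis of slot, either way round below 0.1 rad), for 0.2 s.
At the end, for the whole second after the job is handed in: Carriage out at least 155 mm; card at rest, upright and square (0.1 rad) in its slot, within 6 mm along and 5 mm across, less than 5 mm above the floor; hook tool on the bench (handle centre below 35 mm), off the carriage, tip over 30 mm from the eye centre (all of step 3 and value of joint carriage above 0.155 m and linear speed of card below 0.02 m/s and contact force between hook_tool and carriage below 0.2 N and horizontal distance between hook_tip and eye above 0.03 m and height (world z) of hook_grip below 0.035 m); the robot touches nothing.
It fails at once if the gripper or arm moves the carriage itself before it is out (touches it with over 1 N while it is out less than 150 mm) (value of joint carriage below 0.15 m and contact force between any of the fingers, the arm and carriage above 1 N).
It fails at once if the card is forced or dropped into the carriage (over 60 N) (contact force between card and carriage above 60 N).
It fails at once if another thing on the bench is shifted by more than 30 mm (distance of any of tube_rack, tip_rack, jar, amber_bottle, white_bottle, carton from where it was at the start of the episode above 0.03 m).
It also fails if it takes over 58 s, if anything falls off the work surface, if the arm or the gripper's body presses on something with over 40 N, if the wrist force passes 120 N, or if a joint passes its speed limit or range.

## Working session

There is one attempt and no reset: what is moved stays moved. The work goes in short steps, Python scripts to look and compute and a tool call to move; the robot and the scene stay as the last step left them, time stands still between calls to the robot, and variables do not carry over. Pictures are saved under pics/ and viewed, and the job is handed in when it is done.

Besides the shell and the picture viewer there is one more tool, called after ">>>" as name(argument=value, ...) on one line, values as JSON. arm_command: Moves the arm, as the interface text tells. Its arguments: {"type":"object","properties":{"moves":{"type":"array"}},"required":["moves"]}

```bash
mkdir -p pics; ls
python3 - <<'E'
from workcell import bot
import cv2
for n in("scene","top"):
    im=bot.camera(n); cv2.imwrite(f"pics/{n}0.png",im[:,:,::-1])
    c=bot.get_calibration(n); print(n,c)
print(bot.get_obs())
E
```

```text
pics
scene {'mtx': array([[568.57775636,   0.        , 319.80958792],
       [  0.        , 568.57775636, 240.92362011],
       [  0.        ,   0.        ,   1.        ]]), 'dist': array([-0.05277862,  0.        ,  0.        ,  0.        ,  0.        ]), 'world_from_camera': array([[-0.51113087, -0.69407422,  0.5069578 ,  1.22878331],
       [ 0.85938541, -0.4029448 ,  0.31478914,  0.56909927],
       [-0.01421102,  0.59657058,  0.80243479,  1.19023031],
       [ 0.        ,  0.        ,  0.        ,  1.        ]])}
top {'mtx': array([[460.36310894,   0.        , 323.2086696 ],
       [  0.        , 460.36310894, 238.89606014],
       [  0.        ,   0.        ,   1.        ]]), 'dist': array([-0.03333838,  0.        ,  0.        ,  0.        ,  0.        ]), 'world_from_camera': array([[ 0.01084031,  0.99823099, -0.05845834,  0.46981643],
       [-0.99991221,  0.01037596, -0.00824093,  0.1212419 ],
       [-0.00761979,  0.05854255,  0.99825583,  1.1534469 ],
       [ 0.        ,  0.        ,  0.        ,  1.        ]])}
{'clock': 0.1, 'joint_pos': array([-1.32998521e+00,  2.41343961e-01,  3.83315056e-03,  1.33516454e+00,
        1.03710364e-05,  1.57081900e+00]), 'joint_vel': array([-0.00093715, -0.00219525,  0.00127884, -0.00041948, -0.00144576,
        0.00060853]), 'tau': array([ 7.97664279e-05, -3.73138618e+01,  2.53009987e+01,  1.08754853e-02,
       -1.21332632e-04,  5.56230475e-06]), 'eef_pos': array([ 0.1191897 , -0.48534073,  0.40388864]), 'tool_rot': array([ 0.43674151,  0.55695275, -0.43591589,  0.55591171]), 'ft_force': array([ 0.69570058,  0.34270914, -0.37703135]), 'ft_torque': array([-0.038263  ,  0.01096594,  0.04050023]), 'grip_width': 0.08546401757141557}
```

View pics/scene0.png

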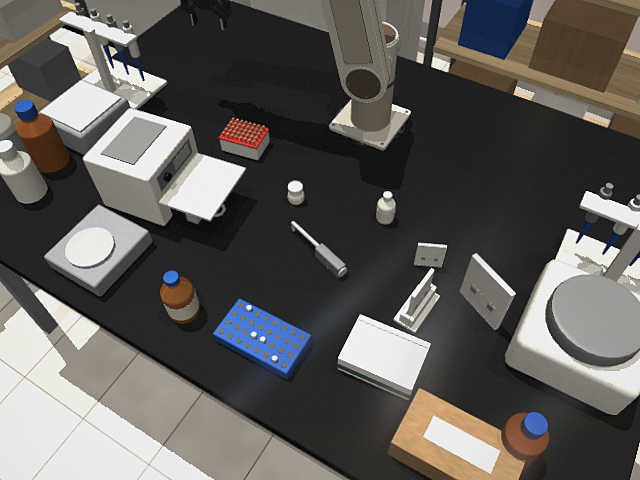

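View pics/top0.png

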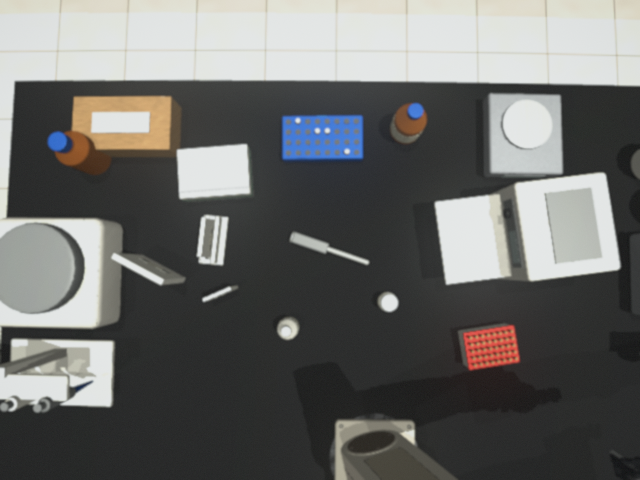

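The overview shows the reader with its ledge at top-view (470,240), the hook at (330,248), the stand at (212,240), and loose cards at (220,293) and (148,268). I'll zoom in.

```bash
cat > h.py <<'E'
import numpy as np, cv2, json
from scipy.spatial.transform import Rotation as R
try:
    from workcell import bot
except Exception: bot=None
def cal(n):
    c=bot.get_calibration(n); return c["mtx"],c["dist"],c["world_from_camera"]
def ray(n,uv):
    m,d,T=cal(n)
    p=cv2.undistortPoints(np.array(uv,float).reshape(-1,1,2),m,d).reshape(-1,2)
    v=np.c_[p[:,0],-p[:,1],-np.ones(len(p))]@T[:3,:3].T
    return T[:3,3],v
def onz(n,uv,z):
    o,v=ray(n,uv); return o+v*((z-o[2])/v[:,2])[:,None]
def proj(n,P):
    m,d,T=cal(n); q=(np.atleast_2d(P)-T[:3,3])@T[:3,:3]
    q=q*[1,-1,-1]
    return cv2.projectPoints(q,np.zeros(3),np.zeros(3),m,d)[0].reshape(-1,2)
def tri(a,b):
    o1,v1=ray("scene",[a]);o2,v2=ray("top",[b]);v1=v1[0]/np.linalg.norm(v1);v2=v2[0]/np.linalg.norm(v2)
    s=np.linalg.lstsq(np.c_[v1,-v2],o2-o1,rcond=None)[0]
    p,q=o1+s[0]*v1,o2+s[1]*v2
    return (p+q)/2,np.linalg.norm(p-q)
def crop(src,dst,x0,y0,x1,y1,k):
    im=cv2.imread(src)[y0:y1,x0:x1]; cv2.imwrite(dst,cv2.resize(im,None,fx=k,fy=k,interpolation=cv2.INTER_CUBIC))
E
python3 - <<'E'
from h import *
crop("pics/top0.png","pics/t_hook.png",180,200,380,320,4)
crop("pics/top0.png","pics/t_read.png",420,160,580,300,4)
crop("pics/scene0.png","pics/s_cards.png",380,230,520,340,5)
crop("pics/scene0.png","pics/s_hook.png",160,150,360,290,4)
E
```

```text
(no output)
```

View pics/t_hook.png

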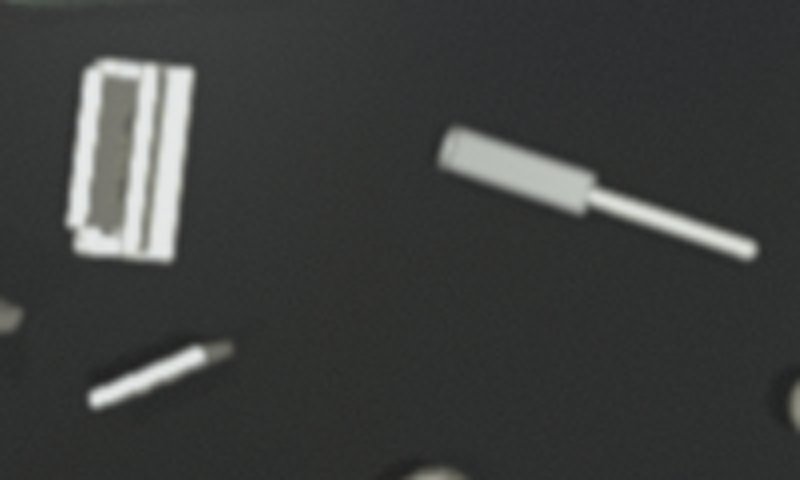

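View pics/t_read.png

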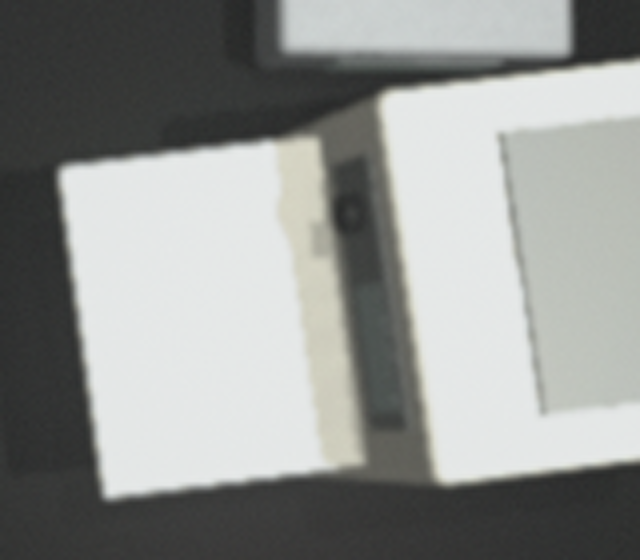

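View pics/s_cards.png

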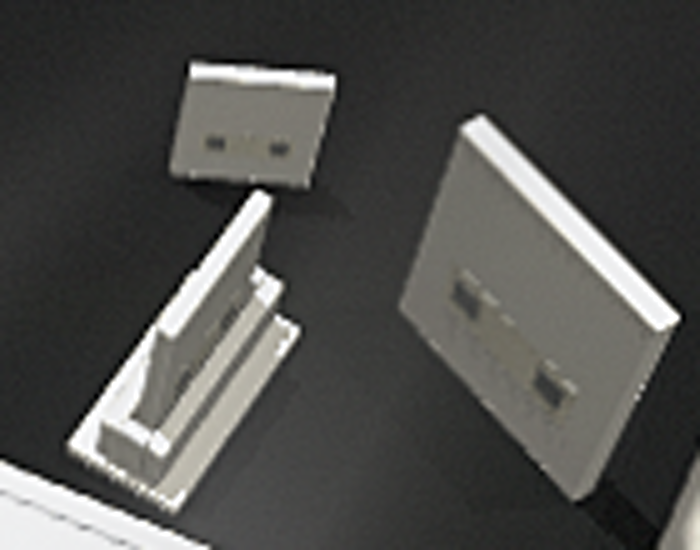

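View pics/s_hook.png

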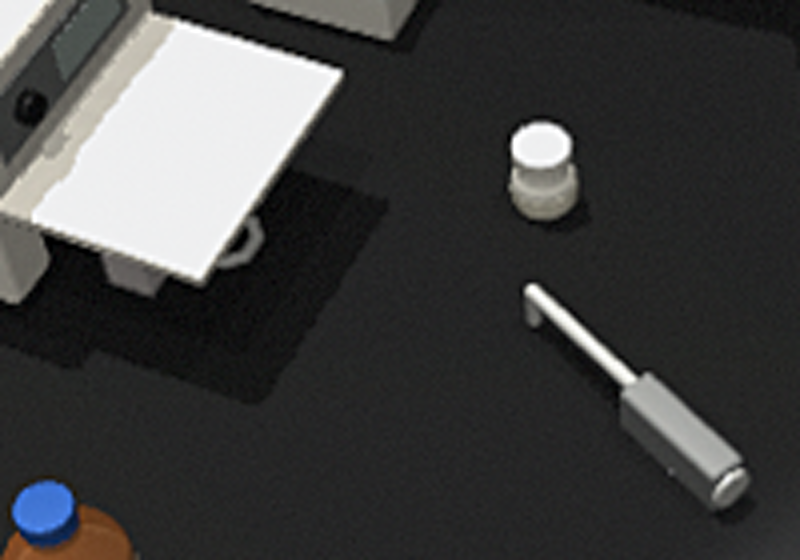

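Run:
```python
from h import *
t=cv2.imread("pics/top0.png"); 
def T(c,x0,y0,k=4): return [[(x+.5)/k-.5+x0,(y+.5)/k-.5+y0] for x,y in c]
# ledge front
g=cv2.cvtColor(t,cv2.COLOR_BGR2GRAY)
def rect(thr,x0,y0,x1,y1,z,name,pick=0):
    m=((g[y0:y1,x0:x1]>thr)*255).astype(np.uint8)
    cs=sorted(cv2.findContours(m,0,1)[0],key=cv2.contourArea)[::-1]
    for c in cs[:2]:
        if cv2.contourArea(c)<8: continue
        r=cv2.boxPoints(cv2.minAreaRect(c))+[x0,y0]
        P=onz("top",r,z); 
        print(name,cv2.contourArea(c),np.round(r,1).tolist(),P[:,:2].round(4).tolist(),"sides",[round(float(np.linalg.norm(P[i]-P[i-1])),4) for i in range(2)],"cen",P.mean(0).round(4))
rect(90,285,225,335,256,.040,"handle")
rect(90,285,225,372,268,.038,"hook")
L=onz("top",T([(58,165),(104,498)],420,160),.105)
print("ledge top",L, np.linalg.norm(L[0]-L[1]))
# scene check: crop (343,73),(205,283)
S=onz("scene",T([(343,71),(203,281)],160,150),.105); print("ledge scene",S,np.linalg.norm(S[0]-S[1]))
H=T([(455,125),(597,175),(583,215),(440,165)],180,200);P=onz("top",H,.04);print("handle",P,P.mean(0))
H=onz("top",T([(752,249)],180,200),.039);print("tip top",H)
H=onz("scene",T([(533,287)],160,150),.039);print("tip sc",H)
# handle scene top face: corners
P=onz("scene",T([(650,373),(621,396),(716,484),(748,465)],160,150),.04);print("handle sc",P,P.mean(0))
# card top: top-view strip and scene strip
P=onz("top",T([(93,65),(76,228)],180,200),.12);print("card top",P,P.mean(0),np.linalg.norm(P[0]-P[1]))
P=onz("scene",T([(258,192),(272,197),(174,338),(155,332)],380,230,5),.12);print("card sc",P,P.mean(0))
P=onz("scene",T([(255,215),(262,239),(230,262)],160,150),.014);print("eye sc outer",P)
```

```text
handle 437.0 [[288.3, 241.0], [292.0, 230.2], [336.5, 245.6], [332.8, 256.4]] [[0.5291, 0.2151], [0.5553, 0.2064], [0.519, 0.098], [0.4929, 0.1067]] sides [0.1142, 0.0276] cen [0.5241 0.1565 0.04  ]
hook 614.5 [[288.3, 241.0], [292.0, 230.2], [370.6, 257.4], [366.9, 268.2]] [[0.5292, 0.2152], [0.5555, 0.2066], [0.4914, 0.0153], [0.4653, 0.0242]] sides [0.2015, 0.0277] cen [0.5103 0.1153 0.038 ]
ledge top [[ 0.62119566 -0.12351238  0.105     ]
 [ 0.43126923 -0.14907657  0.105     ]] 0.19163918355734053
ledge scene [[ 0.43373621 -0.15069388  0.105     ]
 [ 0.62288213 -0.12243273  0.105     ]] 0.19124558474898665
handle [[0.55376645 0.20304664 0.04      ]
 [0.52430033 0.11659666 0.04      ]
 [0.50000109 0.12481463 0.04      ]
 [0.52936931 0.21178727 0.04      ]] [0.5268593 0.1640613 0.04     ]
tip top [[0.48055975 0.0224817  0.039     ]]
tip sc [[0.48225552 0.02481209 0.039     ]]
handle sc [[0.50442858 0.12603386 0.04      ]
 [0.52887276 0.11946365 0.04      ]
 [0.55634366 0.20324967 0.04      ]
 [0.53444331 0.21324505 0.04      ]] [0.53102208 0.16549806 0.04      ]
card top [[0.57973862 0.40292608 0.12      ]
 [0.4873898  0.41014179 0.12      ]] [0.53356421 0.40653394 0.12      ] 0.09263029009363004
card sc [[0.49169038 0.40628182 0.12      ]
 [0.49100846 0.41287704 0.12      ]
 [0.58051952 0.40611506 0.12      ]
 [0.58192178 0.39762944 0.12      ]] [0.53628504 0.40572584 0.12      ]
eye sc outer [[ 0.5080454  -0.18477921  0.014     ]
 [ 0.52284485 -0.16790413  0.014     ]
 [ 0.54986223 -0.17461456  0.014     ]]
```

Run:
```python
from h import *
crop("pics/top0.png","pics/t_card.png",190,205,240,275,10)
crop("pics/scene0.png","pics/s_card.png",390,260,450,340,8)
```

```text
(no output)
```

View pics/t_card.png

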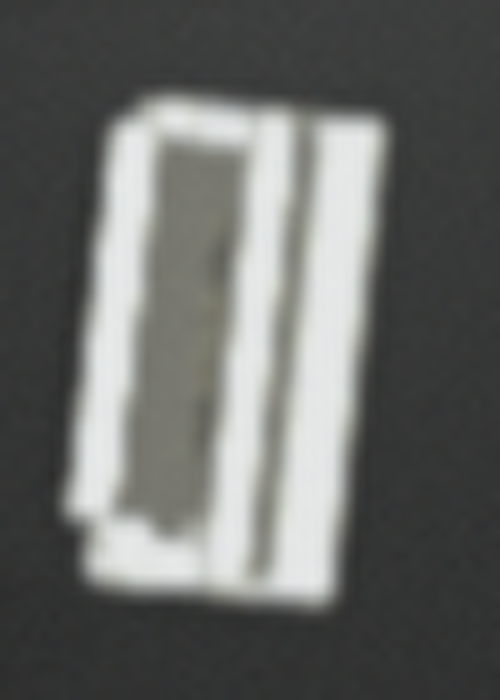

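View pics/s_card.png

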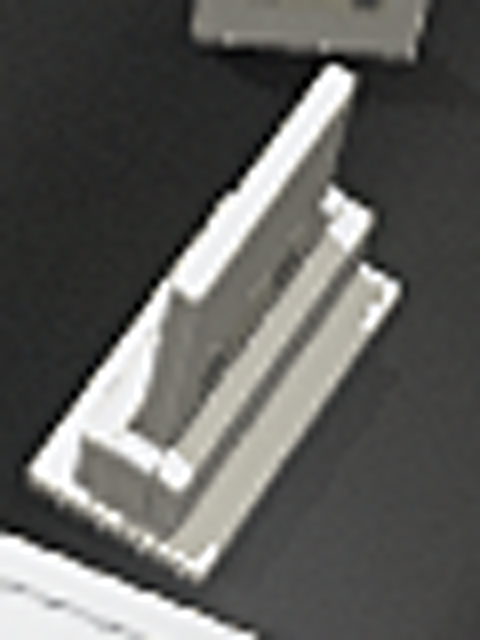

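Both views agree: ledge edge ≈(0.527,-0.136), reader yaw ≈8°, card ≈(0.535,0.406) at yaw ≈-4.7°, and hook grip ≈(0.528,0.163). The eye is just visible under the ledge in the scene view at about (225,210). Next I'll write a move planner.

```bash
cat >> h.py <<'E'
def grasp():
    o=bot.get_obs(); r=R.from_quat(o["tool_rot"]); return o["eef_pos"]+.155*r.apply([1,0,0]),r,o
def stat():
    g,r,o=grasp(); M=r.as_matrix()
    print("t",round(o["clock"],2),"grasp",g.round(4),"toolx",M[:,0].round(3),"jaw yaw",np.degrees(np.arctan2(M[1,2],M[0,2])).round(2),"w",round(o["grip_width"],4),"F",o["ft_force"].round(1),"j",o["joint_pos"].round(2))
def plan(target,yaw=None,n=None,tilt=True):
    """target: grasp point world; yaw: jaw (tool z) yaw deg; straight down. prints rows in the tool frame"""
    g,r,o=grasp(); M=r.as_matrix()
    y=np.arctan2(M[1,2],M[0,2]) if yaw is None else np.radians(yaw)
    Z=np.array([np.cos(y),np.sin(y),0]);X=np.array([0,0,-1.]);Y=np.cross(Z,X)
    r2=R.from_matrix(np.c_[X,Y,Z]); rv=(r.inv()*r2).as_rotvec()
    p2=np.array(target)-.155*X; d=p2-o["eef_pos"]
    k=n or int(max(np.ceil(np.linalg.norm(d)/.040),np.ceil(np.degrees(np.linalg.norm(rv))/7)))
    print("rows",k,"rv",rv.round(3),"dist",np.linalg.norm(d).round(4))
    rc=r
    for i in range(k):
        print((rc.inv().apply(d/k)).round(4).tolist(),(rv/k).round(4).tolist()); rc=rc*R.from_rotvec(rv/k)
E
python3 - <<'E'
from h import *
stat()
plan([.528,.163,.15],-18.7)
E
```

```text
t 0.1 grasp [ 0.1191 -0.4851  0.2489] toolx [-0.     0.002 -1.   ] jaw yaw -76.2 w 0.0855 F [ 0.7  0.3 -0.4] j [-1.33  0.24  0.    1.34  0.    1.57]
rows 20 rv [-1.004e+00 -2.000e-03 -1.000e-03] dist 0.7728
[0.005, 0.0276, -0.0266] [-0.0502, -0.0001, -0.0]
[0.005, 0.0289, -0.0252] [-0.0502, -0.0001, -0.0]
[0.005, 0.0301, -0.0237] [-0.0502, -0.0001, -0.0]
[0.005, 0.0313, -0.0222] [-0.0502, -0.0001, -0.0]
[0.005, 0.0323, -0.0206] [-0.0502, -0.0001, -0.0]
[0.005, 0.0333, -0.0189] [-0.0502, -0.0001, -0.0]
[0.005, 0.0342, -0.0172] [-0.0502, -0.0001, -0.0]
[0.005, 0.0351, -0.0155] [-0.0502, -0.0001, -0.0]
[0.005, 0.0358, -0.0137] [-0.0502, -0.0001, -0.0]
[0.005, 0.0364, -0.0119] [-0.0502, -0.0001, -0.0]
[0.005, 0.037, -0.0101] [-0.0502, -0.0001, -0.0]
[0.005, 0.0374, -0.0082] [-0.0502, -0.0001, -0.0]
[0.005, 0.0378, -0.0063] [-0.0502, -0.0001, -0.0]
[0.005, 0.0381, -0.0044] [-0.0502, -0.0001, -0.0]
[0.005, 0.0382, -0.0025] [-0.0502, -0.0001, -0.0]
[0.005, 0.0383, -0.0006] [-0.0502, -0.0001, -0.0]
[0.0049, 0.0383, 0.0014] [-0.0502, -0.0001, -0.0]
[0.0049, 0.0382, 0.0033] [-0.0502, -0.0001, -0.0]
[0.0049, 0.038, 0.0052] [-0.0502, -0.0001, -0.0]
[0.0049, 0.0377, 0.0071] [-0.0502, -0.0001, -0.0]
```

>>> arm_command(moves=[0.005,0.0276,-0.0266,-0.05,0,0,-1,0.005,0.0289,-0.0252,-0.05,0,0,-1,0.005,0.03,-0.0237,-0.05,0,0,-1,0.005,0.0313,-0.0222,-0.05,0,0,-1,0.005,0.0323,-0.0206,-0.05,0,0,-1,0.005,0.0333,-0.019,-0.05,0,0,-1,0.005,0.0342,-0.0172,-0.05,0,0,-1,0.005,0.035,-0.0155,-0.05,0,0,-1,0.005,0.0358,-0.0137,-0.05,0,0,-1,0.005,0.0364,-0.012,-0.05,0,0,-1,0.005,0.037,-0.01,-0.05,0,0,-1,0.005,0.0374,-0.008,-0.05,0,0,-1,0.005,0.0378,-0.006,-0.05,0,0,-1,0.005,0.038,-0.0044,-0.05,0,0,-1,0.005,0.038,-0.0025,-0.05,0,0,-1,0.005,0.038,-0.0006,-0.05,0,0,-1,0.005,0.038,0.0014,-0.05,0,0,-1])

```text
clock: 1.52
eef_pos: [0.4671, 0.0892, 0.3102]
tool_rot: [0.159, 0.69, -0.159, 0.688]
ft_force: [1.5, -0.5, 0.6]
grip_width: 0.0855
```

Run:
```python
from h import *
stat()
plan([.528,.163,.08],-18.7)
```

```text
t 1.52 grasp [0.4666 0.0892 0.1552] toolx [-0.003  0.    -1.   ] jaw yaw -26.02 w 0.0855 F [ 1.5 -0.5  0.6] j [ 0.19  0.26 -0.23  1.09  0.    2.21]
rows 4 rv [-0.128 -0.003  0.001] dist 0.1217
[0.0188, 0.0233, 0.0056] [-0.032, -0.0008, 0.0002]
[0.0188, 0.0231, 0.0064] [-0.032, -0.0008, 0.0002]
[0.0188, 0.0229, 0.0071] [-0.032, -0.0008, 0.0002]
[0.0188, 0.0226, 0.0078] [-0.032, -0.0008, 0.0002]
```

>>> arm_command(moves=[0.019,0.0233,0.0056,-0.032,0,0,-1,0.019,0.0231,0.0064,-0.032,0,0,-1,0.019,0.023,0.007,-0.032,0,0,-1,0.019,0.0226,0.0078,-0.032,0,0,-1,0,0,0,0,0,0,-1])

```text
clock: 1.93
eef_pos: [0.5323, 0.1755, 0.2284]
tool_rot: [0.109, 0.699, -0.107, 0.698]
ft_force: [-0.7, -0.1, -0.5]
grip_width: 0.0852
```

Run:
```python
from h import *
stat()
plan([.528,.163,.028],-18.7)
for n in("top","scene"): cv2.imwrite(f"pics/{n}1.png",bot.camera(n)[:,:,::-1])
crop("pics/scene1.png","pics/s1.png",160,150,360,290,4)
```

```text
t 1.93 grasp [0.5321 0.1758 0.0734] toolx [-0.001  0.002 -1.   ] jaw yaw -17.59 w 0.0852 F [-0.7 -0.1 -0.5] j [ 0.32  0.49 -0.11  0.97  0.    2.2 ]
rows 2 rv [ 0.019 -0.002 -0.002] dist 0.0473
[0.0227, -0.0066, -0.0001] [0.0096, -0.0009, -0.0009]
[0.0227, -0.0066, -0.0001] [0.0096, -0.0009, -0.0009]
```

View pics/s1.png

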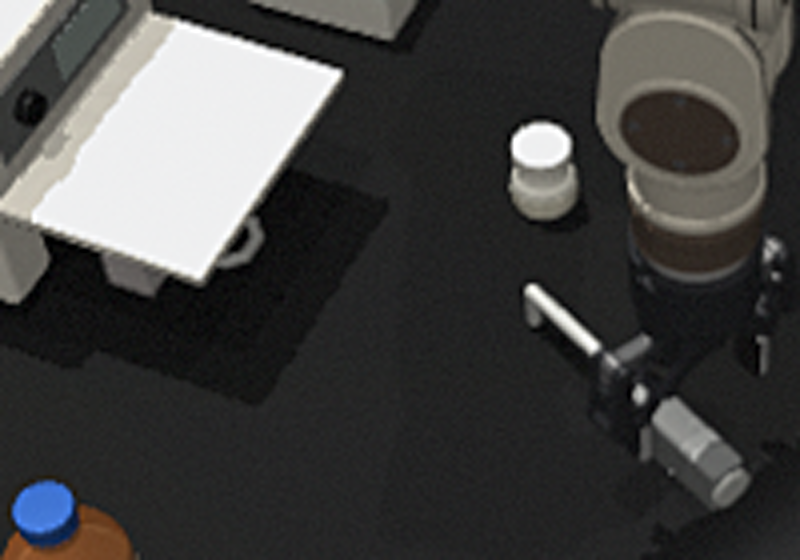

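The fingers straddle the handle, with crop pixels about (625,390) and (765,340) either side. Now descend and close.

>>> arm_command(moves=[0.0227,-0.0066,0,0.01,0,0,-1,0.02,-0.006,0,0.01,0,0,-1,0,0,0,0,0,0,-1])

```text
clock: 2.28
eef_pos: [0.5271, 0.1598, 0.1908]
tool_rot: [0.118, 0.696, -0.116, 0.698]
ft_force: [-0.9, -1.0, -0.8]
grip_width: 0.0855
```

Run:
```python
from h import *
stat()
plan([.528,.163,.028],-18.7)
```

```text
t 2.28 grasp [0.5276 0.16   0.0358] toolx [ 0.003  0.001 -1.   ] jaw yaw -19.08 w 0.0855 F [-0.9 -1.  -0.8] j [ 0.29  0.52 -0.18  0.87  0.    2.2 ]
rows 1 rv [-0.007  0.003 -0.002] dist 0.0085
[0.0078, 0.0033, -0.0002] [-0.0066, 0.0027, -0.0025]
```

>>> arm_command(moves=[0.008,0.003,0,-0.0066,0.0027,-0.002,-1,0,0,0,0,0,0,1,0,0,0,0,0,0,1,0,0,0,0,0,0,1,0,0,0,0,0,0,1,0,0,0,0,0,0,1,0,0,0,0,0,0,1,0,0,0,0,0,0,1,0,0,0,0,0,0,1])

```text
clock: 3.03
eef_pos: [0.5296, 0.1617, 0.1901]
tool_rot: [0.117, 0.695, -0.114, 0.7]
ft_force: [-0.2, 0.5, -2.2]
grip_width: 0.0248
```

Run:
```python
from h import *
stat()
for n in("top","scene"): cv2.imwrite(f"pics/{n}2.png",bot.camera(n)[:,:,::-1])
crop("pics/scene2.png","pics/s2.png",160,150,360,290,4)
```

```text
t 3.03 grasp [0.5309 0.1622 0.0351] toolx [ 0.009  0.003 -1.   ] jaw yaw -18.83 w 0.0248 F [-0.2  0.5 -2.2] j [ 0.3   0.52 -0.18  0.86  0.    2.2 ]
```

View pics/s2.png

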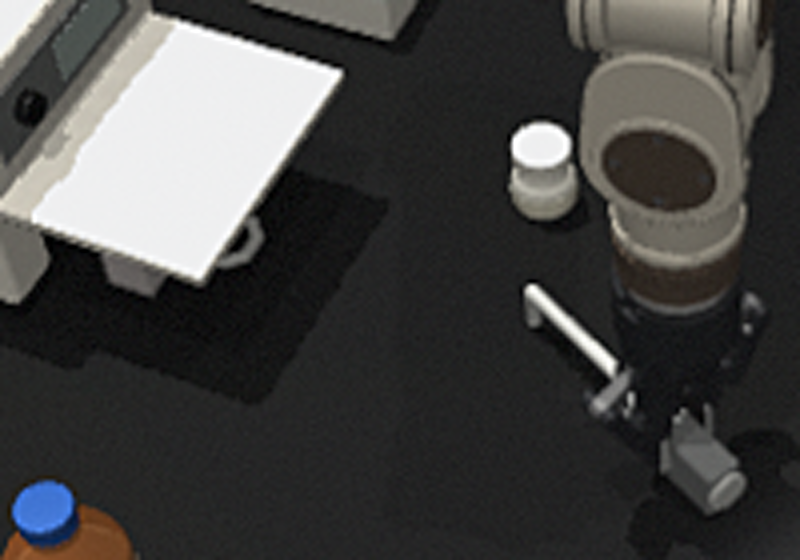

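Grip is holding (opening 24.8 mm). Lift and turn towards the reader.

Run:
```python
from h import *
print(onz("top",[(388,302)],.05))
plan([.5023,.0388,.065],8.1,6)
```

```text
[[ 0.38544747 -0.02564002  0.05      ]]
rows 6 rv [-0.47   0.008 -0.004] dist 0.1293
[-0.0051, -0.0208, 0.0024] [-0.0784, 0.0013, -0.0007]
[-0.0051, -0.0209, 0.0007] [-0.0784, 0.0013, -0.0007]
[-0.0051, -0.0209, -0.0009] [-0.0784, 0.0013, -0.0007]
[-0.0051, -0.0208, -0.0026] [-0.0784, 0.0013, -0.0007]
[-0.0051, -0.0205, -0.0042] [-0.0784, 0.0013, -0.0007]
[-0.005, -0.0201, -0.0058] [-0.0784, 0.0013, -0.0007]
```

>>> arm_command(moves=[-0.015,0,0,0,0,0,1,-0.015,0,0,0,0,0,1,0,0,0,0,0,0,1,0,0,0,0,0,0,1])

```text
clock: 3.47
eef_pos: [0.528, 0.1613, 0.2181]
tool_rot: [0.116, 0.697, -0.115, 0.698]
ft_force: [-0.2, -0.3, -2.8]
grip_width: 0.0249
```

Run:
```python
from h import *
stat()
plan([.5023,.0388,.065],8.1,7)
```

```text
t 3.47 grasp [0.5284 0.1615 0.0631] toolx [ 0.003  0.002 -1.   ] jaw yaw -18.82 w 0.0249 F [-0.2 -0.3 -2.8] j [ 0.3   0.49 -0.15  0.93  0.    2.2 ]
rows 7 rv [-0.47   0.003 -0.002] dist 0.1252
[-0.0003, -0.0177, 0.0022] [-0.0671, 0.0004, -0.0003]
[-0.0003, -0.0179, 0.001] [-0.0671, 0.0004, -0.0003]
[-0.0003, -0.0179, -0.0002] [-0.0671, 0.0004, -0.0003]
[-0.0003, -0.0178, -0.0014] [-0.0671, 0.0004, -0.0003]
[-0.0003, -0.0177, -0.0026] [-0.0671, 0.0004, -0.0003]
[-0.0003, -0.0175, -0.0038] [-0.0671, 0.0004, -0.0003]
[-0.0003, -0.0172, -0.005] [-0.0671, 0.0004, -0.0003]
```

>>> arm_command(moves=[0,-0.0177,0.0022,-0.067,0,0,1,0,-0.0179,0.001,-0.067,0,0,1,0,-0.0179,0,-0.067,0,0,1,0,-0.0178,-0.0014,-0.067,0,0,1,0,-0.0177,-0.0026,-0.067,0,0,1,0,-0.0175,-0.0038,-0.067,0,0,1,0,-0.017,-0.005,-0.05,0,0,1,0,0,0,0,0,0,1,0,0,0,0,0,0,1])

```text
clock: 4.22
eef_pos: [0.5003, 0.0347, 0.2098]
tool_rot: [-0.052, 0.707, 0.053, 0.703]
ft_force: [0.7, 1.0, -2.2]
grip_width: 0.0248
```

Run:
```python
from h import *
stat()
for n in("top","scene"): cv2.imwrite(f"pics/{n}3.png",bot.camera(n)[:,:,::-1])
crop("pics/scene3.png","pics/s3.png",170,160,330,280,5)
crop("pics/top3.png","pics/t3.png",320,160,480,280,5)
```

```text
t 4.22 grasp [0.4995 0.0349 0.0548] toolx [-0.005  0.002 -1.   ] jaw yaw 8.54 w 0.0248 F [ 0.7  1.  -2.2] j [ 0.07  0.42 -0.29  0.86  0.    1.49]
```

View pics/s3.png

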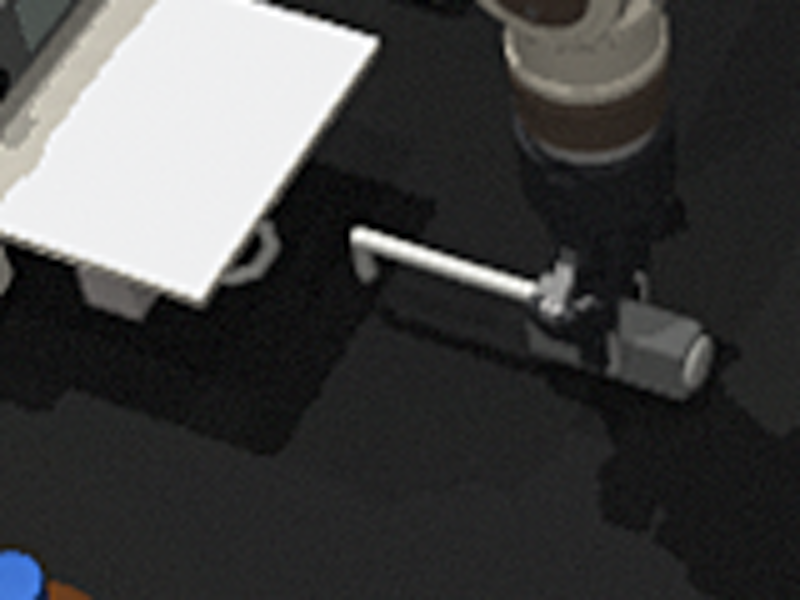

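View pics/t3.png

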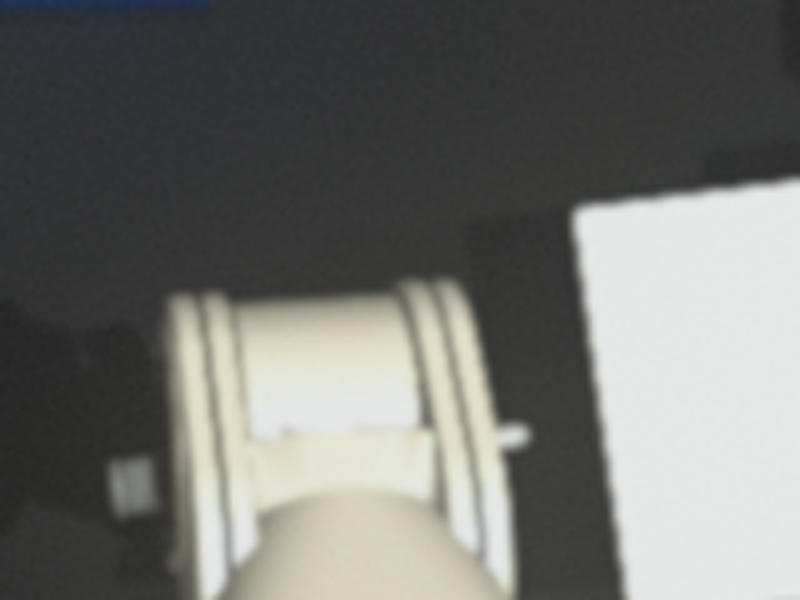

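```bash
cat >> h.py <<'E'
E0=np.array([.5273,-.1364]);YAW=np.radians(8.1)
ux=np.array([np.cos(YAW),np.sin(YAW)]);uy=np.array([-np.sin(YAW),np.cos(YAW)])
def rf(P): d=np.atleast_2d(P)[:,:2]-E0; return np.c_[d@ux,d@uy].round(4)
def C(c,x0,y0,k): return [[(x+.5)/k-.5+x0,(y+.5)/k-.5+y0] for x,y in c]
E
python3 - <<'E'
from h import *
print("tip t",rf(onz("top",C([(520,436)],320,160,5),.058)),"tip s",rf(onz("scene",C([(362,232)],170,160,5),.058)))
print("tip bottom s",rf(onz("scene",C([(368,276)],170,160,5),.021)))
g,r,o=grasp();print("pred",rf(g[:2]-.147*r.as_matrix()[:2,1]*np.sign(r.as_matrix()[1,1])),r.as_matrix()[:,1])
print("eye outer",rf(onz("scene",C([(272,222),(281,240),(274,262),(262,276),(235,287)],170,160,5),.014)))
print("eye inner",rf(onz("scene",C([(262,232),(266,248),(258,262),(245,268)],170,160,5),.014)))
print("ledge",rf(onz("scene",C([(380,38),(205,305)],170,160,5),.095)),rf(onz("scene",C([(380,38),(205,300)],170,160,5),.105)))
E
```

```text
tip t [[-0.0057  0.0285]] tip s [[-0.0055  0.0287]]
tip bottom s [[-0.0055  0.0271]]
pred [[-0.0019  0.0271]] [-0.14979519  0.98871475  0.00213258]
eye outer [[-0.0245 -0.0425]
 [-0.0151 -0.0318]
 [ 0.     -0.028 ]
 [ 0.011  -0.0293]
 [ 0.0232 -0.0392]]
eye inner [[-0.0162 -0.0442]
 [-0.007  -0.0367]
 [ 0.0033 -0.036 ]
 [ 0.0096 -0.0406]]
ledge [[-0.1036 -0.0062]
 [ 0.092  -0.0035]] [[-0.0954 -0.0007]
 [ 0.0956  0.0005]]
```

Tip is 5 mm to the -x side of the centreline, and the eye centre is about 56 mm behind the edge (carriage out ≈4 mm). I'll raise 8 mm, shift +5 mm in x, and go 84 mm in.

Run:
```python
from h import *
g,_,_=grasp(); t=g[:2]-.0845*uy+.0055*ux; print(t)
plan([*g[:2],.064],8.1,1)
plan([*t,.064],8.1,5)
```

```text
[ 0.51687926 -0.04733687]
rows 1 rv [ 0.009 -0.005 -0.002] dist 0.0092
[-0.0092, 0.0004, -0.0009] [0.009, -0.0053, -0.0021]
rows 5 rv [ 0.009 -0.005 -0.002] dist 0.0848
[-0.0019, -0.0168, 0.0008] [0.0018, -0.0011, -0.0004]
[-0.0019, -0.0168, 0.0008] [0.0018, -0.0011, -0.0004]
[-0.0019, -0.0168, 0.0008] [0.0018, -0.0011, -0.0004]
[-0.0019, -0.0168, 0.0009] [0.0018, -0.0011, -0.0004]
[-0.0018, -0.0168, 0.0009] [0.0018, -0.0011, -0.0004]
```

>>> arm_command(moves=[-0.01,0,0.003,0.009,-0.005,-0.002,1,0,0,0.003,0,0,0,1,0,-0.015,0,0,0,0,1,0,-0.015,0,0,0,0,1,0,-0.015,0,0,0,0,1,0,-0.01,0,0,0,0,1,0,0,0,0,0,0,1])

```text
clock: 4.9
eef_pos: [0.5188, -0.0142, 0.2225]
tool_rot: [-0.052, 0.703, 0.053, 0.708]
ft_force: [0.3, -0.3, -3.3]
grip_width: 0.0251
```

Run:
```python
from h import *
stat()
plan([ 0.5169,-.0473,.062],8.1,2)
```

```text
t 4.9 grasp [ 0.5198 -0.0139  0.0675] toolx [ 0.007  0.002 -1.   ] jaw yaw 8.55 w 0.0251 F [ 0.3 -0.3 -3.3] j [-0.03  0.43 -0.24  0.9   0.    1.39]
rows 2 rv [ 0.008  0.007 -0.001] dist 0.0336
[0.0027, -0.0162, -0.0034] [0.0039, 0.0035, -0.0003]
[0.0027, -0.0163, -0.0033] [0.0039, 0.0035, -0.0003]
```

>>> arm_command(moves=[0.0025,-0.016,-0.003,0.004,0.004,0,1,0.0025,-0.016,-0.003,0.004,0.004,0,1,0,0,0,0,0,0,1,0,0,0,0,0,0,1])

```text
clock: 5.23
eef_pos: [0.5192, -0.0451, 0.2181]
tool_rot: [-0.05, 0.705, 0.052, 0.706]
ft_force: [0.9, 0.2, -1.1]
grip_width: 0.025
```

Run:
```python
from h import *
stat()
plan([ 0.5169,-.0473,.062],8.1,1)
for n in("top","scene"): cv2.imwrite(f"pics/{n}4.png",bot.camera(n)[:,:,::-1])
crop("pics/scene4.png","pics/s4.png",170,160,330,280,5)
```

```text
t 5.23 grasp [ 0.5194 -0.0447  0.0631] toolx [ 0.002  0.003 -1.   ] jaw yaw 8.2 w 0.025 F [ 0.9  0.2 -1.1] j [-0.09  0.44 -0.23  0.9   0.    1.34]
rows 1 rv [ 0.002  0.002 -0.003] dist 0.0033
[0.0011, -0.0018, -0.0026] [0.0017, 0.0019, -0.0027]
```

View pics/s4.png

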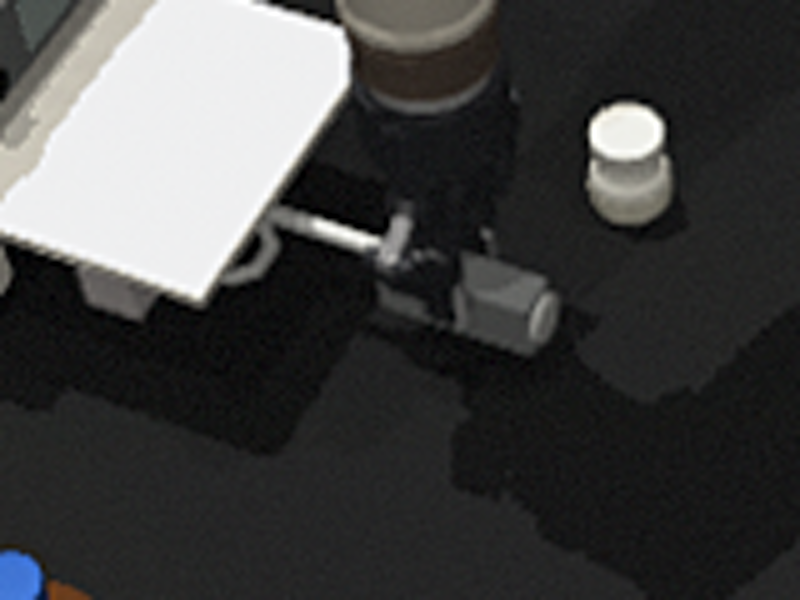

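The rod passes under the edge at about (290,215) and the loop hasn't moved. Now make the small correction and lower into the hole, watching the force.

>>> arm_command(moves=[0.001,-0.002,-0.0026,0,0.002,0,1,0.008,0,0,0,0,0,1,0.008,0,0,0,0,0,1,0,0,0,0,0,0,1,0,0,0,0,0,0,1])

```text
clock: 5.75
eef_pos: [0.5166, -0.0444, 0.1996]
tool_rot: [-0.051, 0.705, 0.054, 0.705]
ft_force: [0.5, 0.1, -1.2]
grip_width: 0.0248
```

Run:
```python
from h import *
stat()
plan([ 0.5169,-.0473,.037],8.1,1)
```

```text
t 5.75 grasp [ 0.5166 -0.0439  0.0446] toolx [-0.     0.003 -1.   ] jaw yaw 8.49 w 0.0248 F [ 0.5  0.1 -1.2] j [-0.09  0.46 -0.26  0.85  0.    1.34]
rows 1 rv [ 0.007  0.    -0.003] dist 0.0082
[0.0076, -0.0029, -0.0002] [0.0069, 0.0003, -0.0034]
```

>>> arm_command(moves=[0.007,-0.003,0,0.006,0,-0.003,1,0,0,0,0,0,0,1,0,0.015,0,0,0,0,1,0,0.015,0,0,0,0,1,0,0,0,0,0,0,1])

```text
clock: 6.17
eef_pos: [0.5134, -0.019, 0.1909]
tool_rot: [-0.05, 0.705, 0.047, 0.706]
ft_force: [0.2, 0.4, -2.4]
grip_width: 0.0248
```

Run:
```python
from h import *
stat()
for n in("scene",): cv2.imwrite(f"pics/{n}5.png",bot.camera(n)[:,:,::-1])
crop("pics/scene5.png","pics/s5.png",170,160,330,280,5)
```

```text
t 6.17 grasp [ 0.5134 -0.0196  0.0359] toolx [ 0.001 -0.004 -1.   ] jaw yaw 7.93 w 0.0248 F [ 0.2  0.4 -2.4] j [-0.04  0.46 -0.28  0.82 -0.    1.4 ]
```

View pics/s5.png

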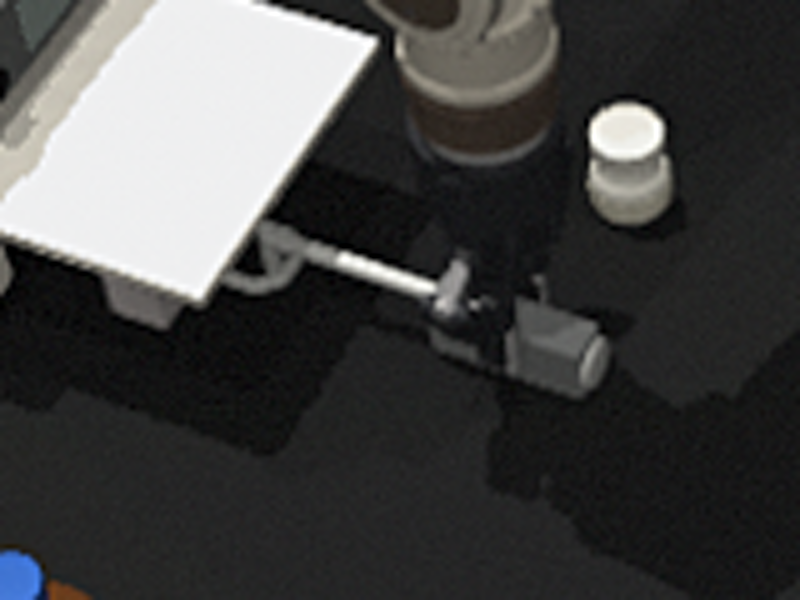

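The loop has moved out with the hook (its front is now at about x=302 against 280). Keep pulling.

>>> arm_command(moves=[0,0.015,0,0,0.004,0,1,0,0.015,0,0,0,0,1,0,0.015,0,0,0,0,1,0,0.015,0,0,0,0,1,0,0.015,0,0,0,0,1,0,0.015,0,0,0,0,1,0,0,0,0,0,0,1])

```text
clock: 6.8
eef_pos: [0.505, 0.0614, 0.1907]
tool_rot: [-0.054, 0.705, 0.034, 0.707]
ft_force: [0.3, 0.6, -2.1]
grip_width: 0.0248
```

Run:
```python
from h import *
stat(); g,_,_=grasp(); print(rf(g))
for n in("scene",): cv2.imwrite(f"pics/{n}6.png",bot.camera(n)[:,:,::-1])
crop("pics/scene6.png","pics/s6.png",170,160,330,280,5)
```

```text
t 6.8 grasp [0.5058 0.057  0.0358] toolx [ 0.005 -0.028 -1.   ] jaw yaw 7.18 w 0.0248 F [ 0.3  0.6 -2.1] j [ 0.13  0.46 -0.3   0.82 -0.03  1.57]
[[0.006  0.1945]]
```

View pics/s6.png

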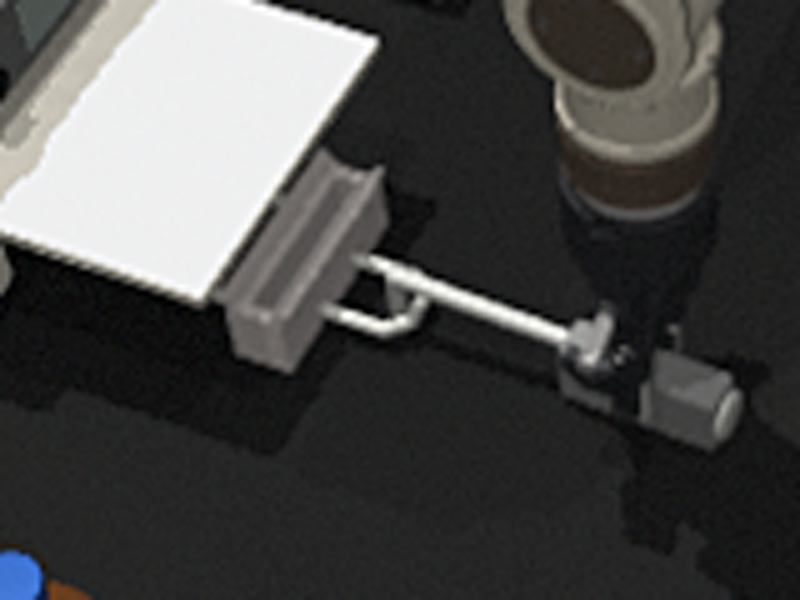

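Run:
```python
from h import *
g,_,_=grasp(); t=g[:2]+.07*uy-.004*ux
plan([*t,.036],8.1,5)
```

```text
rows 5 rv [-0.017  0.001  0.029] dist 0.0656
[-0.0005, 0.0131, -0.001] [-0.0033, 0.0002, 0.0059]
[-0.0004, 0.0131, -0.0009] [-0.0033, 0.0002, 0.0059]
[-0.0003, 0.0131, -0.0009] [-0.0033, 0.0002, 0.0059]
[-0.0002, 0.0131, -0.0009] [-0.0033, 0.0002, 0.0059]
[-0.0001, 0.0131, -0.0008] [-0.0033, 0.0002, 0.0059]
```

>>> arm_command(moves=[-0.0005,0.014,-0.001,-0.003,0,0.006,1,-0.0004,0.014,-0.001,-0.003,0,0.006,1,-0.0003,0.014,-0.001,-0.003,0,0.006,1,0,0.014,-0.001,-0.003,0,0.006,1,0,0.01,0,-0.003,0,0.006,1,0,0,0,0,0,0,1])

```text
clock: 7.35
eef_pos: [0.4954, 0.1196, 0.1909]
tool_rot: [-0.051, 0.703, 0.041, 0.708]
ft_force: [0.3, -0.7, -1.9]
grip_width: 0.0249
```

Run:
```python
from h import *
stat(); g,_,_=grasp(); print(rf(g))
for n in("scene",): cv2.imwrite(f"pics/{n}7.png",bot.camera(n)[:,:,::-1])
crop("pics/scene7.png","pics/s7.png",170,160,330,280,5)
```

```text
t 7.35 grasp [0.4966 0.1175 0.0359] toolx [ 0.007 -0.014 -1.   ] jaw yaw 7.53 w 0.0249 F [ 0.3 -0.7 -1.9] j [ 0.24  0.46 -0.3   0.82 -0.02  1.68]
[[0.0054 0.2557]]
```

View pics/s7.png

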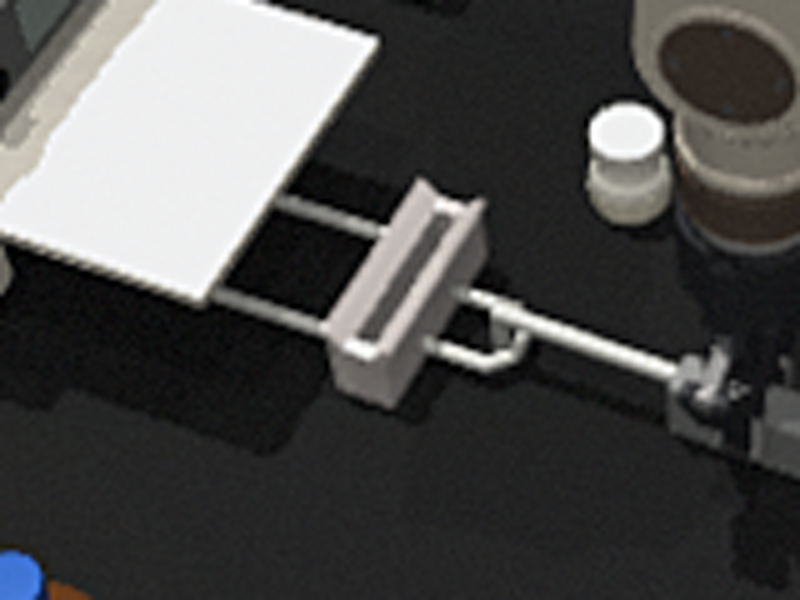

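About 17 mm left. Pull slowly to the stop, then read the force.

>>> arm_command(moves=[0,0.008,-0.001,-0.003,0,0.006,1,0,0.008,-0.001,-0.003,0,0.006,1,0,0.006,0,0,0,0,1])

```text
clock: 7.65
eef_pos: [0.4919, 0.1353, 0.1903]
tool_rot: [-0.055, 0.702, 0.039, 0.709]
ft_force: [6.8, -29.1, -5.7]
grip_width: 0.0253
```

>>> arm_command(moves=[0,0.005,0,0,0,0,1])

```text
clock: 7.73
eef_pos: [0.4917, 0.1371, 0.1902]
tool_rot: [-0.058, 0.702, 0.033, 0.709]
ft_force: [1.5, -16.1, 3.5]
grip_width: 0.0249
```

Run:
```python
from h import *
stat(); g,_,_=grasp(); print(rf(g))
for n in("scene",): cv2.imwrite(f"pics/{n}8.png",bot.camera(n)[:,:,::-1])
crop("pics/scene8.png","pics/s8.png",190,170,350,290,5)
```

```text
t 7.73 grasp [0.4936 0.132  0.0353] toolx [ 0.012 -0.033 -0.999] jaw yaw 7.39 w 0.0249 F [  1.5 -16.1   3.5] j [ 0.28  0.46 -0.29  0.82 -0.04  1.72]
[[0.0044 0.2704]]
```

View pics/s8.png

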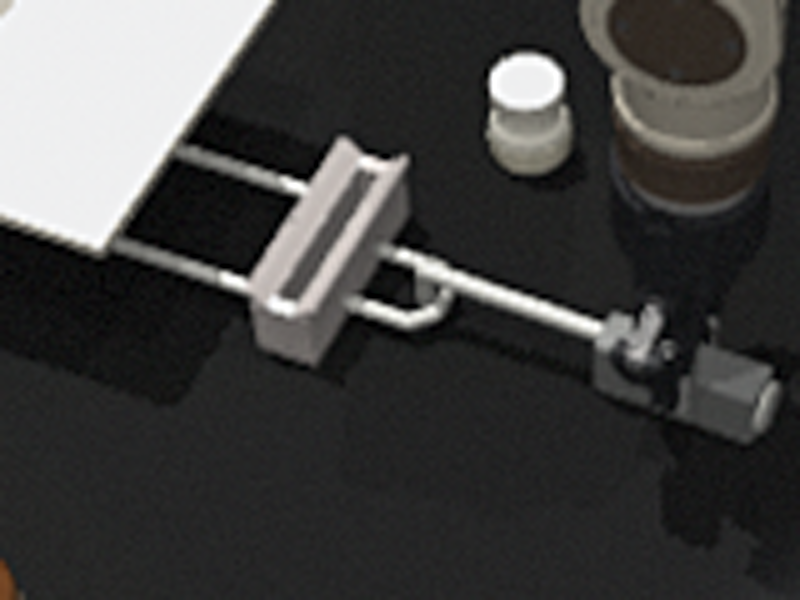

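The force spiked to 29 N, so the carriage is at its stop (tip ≈123 mm in front of the edge). Relax 6 mm, then lift the hook straight up.

>>> arm_command(moves=[0,-0.006,0,0,0,0,1,0,0,0,0,0,0,1,-0.01,0,0,0,0,0,1,-0.012,0,0,0,0,0,1,-0.012,0,0,0,0,0,1,0,0,0,0,0,0,1])

```text
clock: 8.28
eef_pos: [0.4908, 0.133, 0.2258]
tool_rot: [-0.054, 0.704, 0.036, 0.707]
ft_force: [-0.3, 0.1, -0.8]
grip_width: 0.0252
```

Run:
```python
from h import *
stat(); g,_,_=grasp(); print(rf(g))
for n in("scene",): cv2.imwrite(f"pics/{n}9.png",bot.camera(n)[:,:,::-1])
crop("pics/scene9.png","pics/s9.png",190,170,350,290,5)
plan([.5,.2,.08],-18,5)
```

```text
t 8.28 grasp [0.4918 0.1291 0.0708] toolx [ 0.006 -0.025 -1.   ] jaw yaw 7.31 w 0.0252 F [-0.3  0.1 -0.8] j [ 0.27  0.41 -0.26  0.9  -0.03  1.71]
[[0.0022 0.2679]]
rows 5 rv [0.442 0.008 0.025] dist 0.0685
[-0.0024, 0.013, 0.0036] [0.0884, 0.0015, 0.005]
[-0.0023, 0.0133, 0.0024] [0.0884, 0.0015, 0.005]
[-0.0022, 0.0135, 0.0013] [0.0884, 0.0015, 0.005]
[-0.0022, 0.0135, 0.0001] [0.0884, 0.0015, 0.005]
[-0.0021, 0.0135, -0.0011] [0.0884, 0.0015, 0.005]
```

View pics/s9.png

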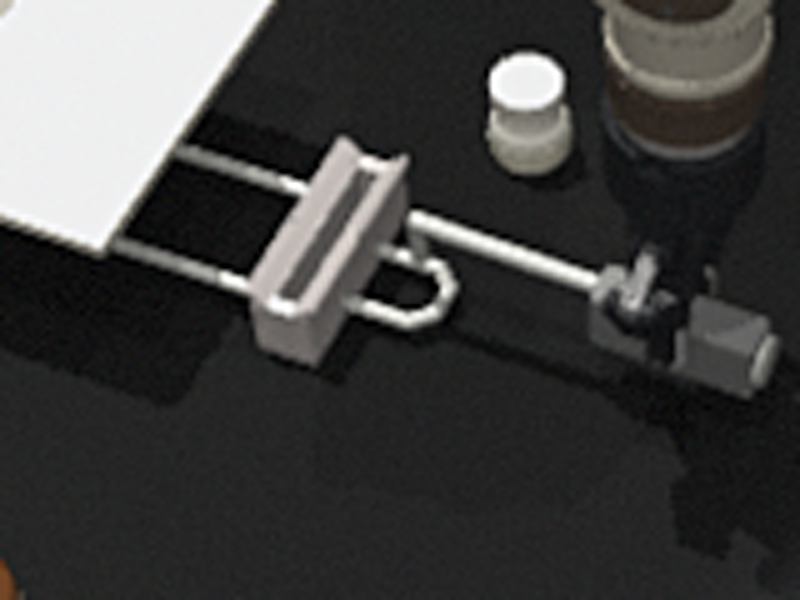

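Run:
```python
from h import *
plan([.49,.19,.07],7.3,4)
```

```text
rows 4 rv [0.    0.002 0.026] dist 0.057
[-0.0004, 0.0142, 0.0017] [0.0001, 0.0005, 0.0065]
[-0.0003, 0.0142, 0.0017] [0.0001, 0.0005, 0.0065]
[-0.0002, 0.0142, 0.0017] [0.0001, 0.0005, 0.0065]
[-0.0001, 0.0142, 0.0017] [0.0001, 0.0005, 0.0065]
```

>>> arm_command(moves=[0,0.015,0.0017,0,0,0.0065,1,0,0.015,0.0017,0,0,0.0065,1,0,0.015,0.0017,0,0,0.0065,1,0,0.012,0.0017,0,0,0.0065,1,0,0,0,0,0,0,1])

```text
clock: 8.75
eef_pos: [0.4885, 0.1934, 0.2226]
tool_rot: [-0.043, 0.706, 0.047, 0.705]
ft_force: [-0.0, -0.5, -1.0]
grip_width: 0.0247
```

Run:
```python
from h import *
stat(); g,_,_=grasp()
plan([*g[:2],.036],None,3)
```

```text
t 8.75 grasp [0.4883 0.1941 0.0676] toolx [-0.002  0.005 -1.   ] jaw yaw 7.3 w 0.0247 F [-0.  -0.5 -1. ] j [ 0.38  0.44 -0.22  0.91  0.    1.82]
rows 3 rv [-0.    -0.001 -0.005] dist 0.0316
[0.0105, 0.0002, -0.0] [-0.0, -0.0003, -0.0016]
[0.0105, 0.0002, -0.0] [-0.0, -0.0003, -0.0016]
[0.0105, 0.0002, -0.0] [-0.0, -0.0003, -0.0016]
```

>>> arm_command(moves=[0.01,0,0,0,0,-0.002,1,0.01,0,0,0,0,-0.002,1,0.008,0,0,0,0,-0.001,1,0,0,0,0,0,0,1])

```text
clock: 9.08
eef_pos: [0.4875, 0.1932, 0.1907]
tool_rot: [-0.046, 0.707, 0.045, 0.705]
ft_force: [-0.9, 0.2, -2.1]
grip_width: 0.0246
```

Run:
```python
from h import *
stat()
cv2.imwrite("pics/scene10.png",bot.camera("scene")[:,:,::-1])
crop("pics/scene10.png","pics/s10.png",220,180,380,300,5)
```

```text
t 9.08 grasp [0.4871 0.1929 0.0357] toolx [-0.003 -0.002 -1.   ] jaw yaw 7.38 w 0.0246 F [-0.9  0.2 -2.1] j [ 0.38  0.48 -0.25  0.84 -0.    1.82]
```

View pics/s10.png

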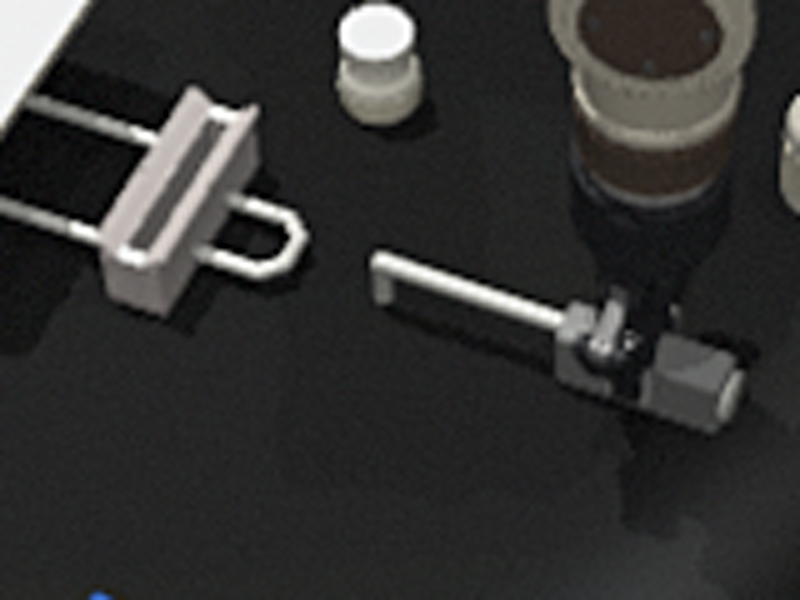

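>>> arm_command(moves=[0.001,0,0,0,0,0,1,0,0,0,0,0,0,-1,0,0,0,0,0,0,-1,0,0,0,0,0,0,-1,0,0,0,0,0,0,-1,-0.02,0,0,0,0,0,-1,-0.03,0,0,0,0,0,-1,-0.04,0,0,0,0,0,-1,-0.04,0,0,0,0,0,-1,0,0,0,0,0,0,-1])

```text
clock: 9.97
eef_pos: [0.4882, 0.1917, 0.3254]
tool_rot: [-0.046, 0.707, 0.043, 0.704]
ft_force: [0.7, 0.2, 0.9]
grip_width: 0.085
```

Run:
```python
from h import *
stat()
# big card top edge ends: scene (crop 5x at 380,230), top
print(tri(C([(475,122)],380,230,5)[0],[183,281]),tri(C([(672,322)],380,230,5)[0],[114,254]))
plan([.535,.406,.18],85.3)
cv2.imwrite("pics/scene11.png",bot.camera("scene")[:,:,::-1])
crop("pics/scene11.png","pics/s11.png",180,160,460,340,2.8)
```

```text
t 9.97 grasp [0.4875 0.1911 0.1704] toolx [-0.004 -0.004 -1.   ] jaw yaw 7.19 w 0.085 F [0.7 0.2 0.9] j [ 0.37  0.34 -0.07  1.17 -0.    1.82]
(array([0.42303609, 0.46110861, 0.12497782]), np.float64(0.03978855779058781)) (array([0.48943527, 0.58978205, 0.15437641]), np.float64(0.003975952875294022))
rows 12 rv [-1.363e+00 -6.000e-03 -1.000e-03] dist 0.2196
[-0.0009, 0.0172, 0.0061] [-0.1136, -0.0005, -0.0001]
[-0.0009, 0.0164, 0.008] [-0.1136, -0.0005, -0.0001]
[-0.0009, 0.0154, 0.0098] [-0.1136, -0.0005, -0.0001]
[-0.0009, 0.0142, 0.0115] [-0.1136, -0.0005, -0.0001]
[-0.0009, 0.0128, 0.013] [-0.1136, -0.0005, -0.0001]
[-0.0009, 0.0112, 0.0144] [-0.1136, -0.0005, -0.0001]
[-0.0009, 0.0095, 0.0156] [-0.1136, -0.0005, -0.0001]
[-0.0008, 0.0077, 0.0166] [-0.1136, -0.0005, -0.0001]
[-0.0008, 0.0058, 0.0173] [-0.1136, -0.0005, -0.0001]
[-0.0008, 0.0038, 0.0179] [-0.1136, -0.0005, -0.0001]
[-0.0008, 0.0017, 0.0182] [-0.1136, -0.0005, -0.0001]
[-0.0008, -0.0004, 0.0183] [-0.1136, -0.0005, -0.0001]
```

View pics/s11.png

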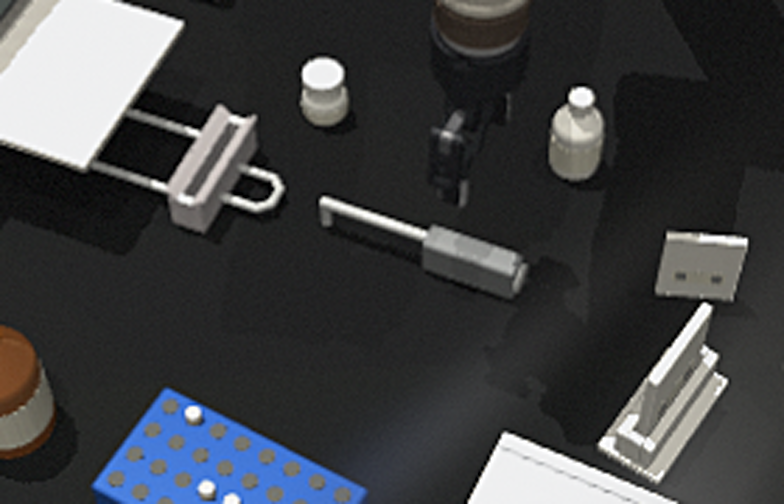

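Hook stands free on the bench (crop (325,210) to (520,275)), and the carriage is out. On to the card.

>>> arm_command(moves=[-0.002,0.0172,0.0061,-0.1136,0,0,-1,-0.002,0.0164,0.008,-0.1136,0,0,-1,-0.001,0.0154,0.0098,-0.1136,0,0,-1,-0.001,0.0142,0.0115,-0.1136,0,0,-1,-0.001,0.0128,0.013,-0.1136,0,0,-1,-0.001,0.0112,0.0144,-0.1136,0,0,-1,-0.001,0.0095,0.0156,-0.1136,0,0,-1,-0.001,0.0077,0.0166,-0.1136,0,0,-1,-0.001,0.0058,0.0173,-0.1136,0,0,-1,-0.001,0.0038,0.018,-0.1136,0,0,-1,-0.001,0.0017,0.018,-0.1,0,0,-1,0,0,0,0,0,0,-1])

```text
clock: 11.02
eef_pos: [0.5251, 0.3947, 0.3247]
tool_rot: [-0.46, 0.543, 0.461, 0.53]
ft_force: [0.4, -0.8, -0.0]
grip_width: 0.0854
```

Run:
```python
from h import *
stat()
print("big",onz("scene",C([(475,122),(672,322)],380,230,5),.154),onz("top",[[183,281],[114,254]],.154))
plan([.535,.406,.17],85.3)
for n in("top","scene"): cv2.imwrite(f"pics/{n}12.png",bot.camera(n)[:,:,::-1])
crop("pics/scene12.png","pics/s12.png",360,200,520,320,5)
crop("pics/top12.png","pics/t12.png",400,160,520,280,5)
```

```text
t 11.02 grasp [0.5228 0.3931 0.1697] toolx [-0.015 -0.011 -1.   ] jaw yaw 81.38 w 0.0854 F [ 0.4 -0.8 -0. ] j [0.64 0.6  0.35 1.34 0.   0.8 ]
big [[0.43194102 0.47990267 0.154     ]
 [0.48769107 0.59139054 0.154     ]] [[0.43342221 0.43352322 0.154     ]
 [0.49038792 0.58803647 0.154     ]]
rows 1 rv [-0.068 -0.012 -0.013] dist 0.015
[-0.0005, -0.0081, 0.0126] [-0.0684, -0.0124, -0.0134]
```

View pics/s12.png

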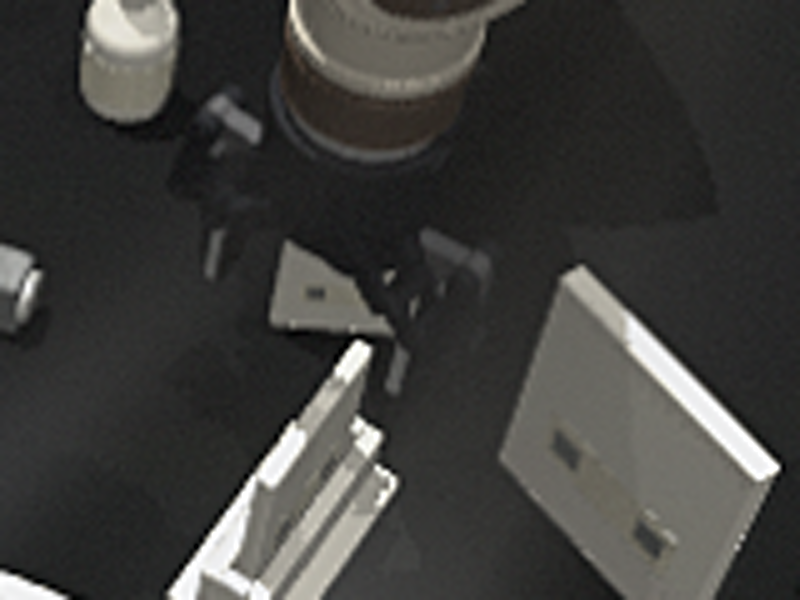

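View pics/t12.png

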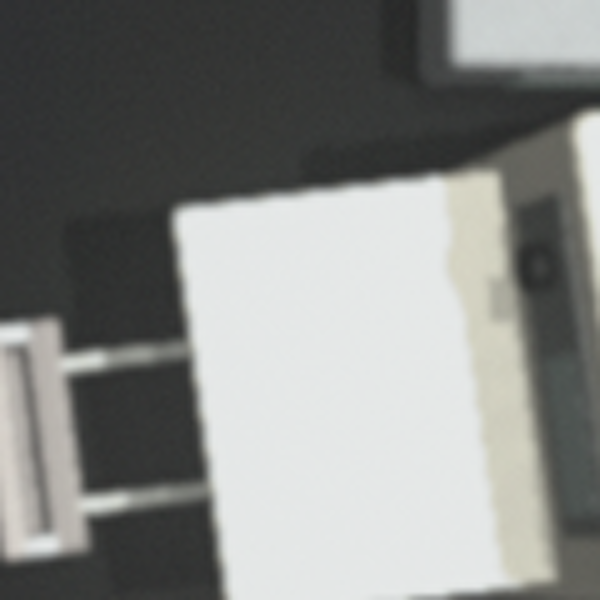

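Run:
```python
from h import *
crop("pics/top12.png","pics/t12b.png",375,205,435,285,8)
crop("pics/scene12.png","pics/s12b.png",230,180,290,255,8)
```

```text
(no output)
```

View pics/t12b.png

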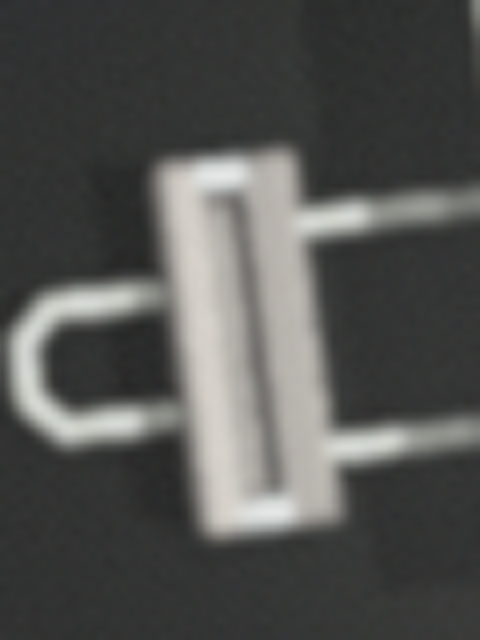

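View pics/s12b.png

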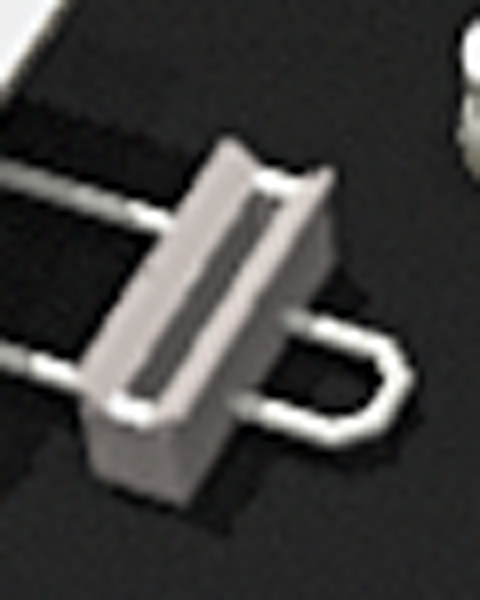

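>>> arm_command(moves=[0,-0.008,0.0126,-0.068,-0.012,-0.013,-1,0,0,0,0,0,0,-1,0,0,0,0,0,0,-1])

```text
clock: 11.37
eef_pos: [0.5343, 0.401, 0.3222]
tool_rot: [-0.477, 0.526, 0.476, 0.52]
ft_force: [-0.5, -0.8, -0.7]
grip_width: 0.0854
```

Run:
```python
from h import *
stat()
plan([.535,.406,.10],85.3,4)
```

```text
t 11.37 grasp [0.5335 0.3999 0.1672] toolx [-0.005 -0.007 -1.   ] jaw yaw 84.71 w 0.0854 F [-0.5 -0.8 -0.7] j [ 0.64  0.62  0.38  1.33 -0.    0.74]
rows 4 rv [-0.01  -0.007 -0.004] dist 0.0674
[0.0168, -0.0001, 0.0014] [-0.0026, -0.0019, -0.0011]
[0.0168, -0.0001, 0.0014] [-0.0026, -0.0019, -0.0011]
[0.0168, -0.0001, 0.0013] [-0.0026, -0.0019, -0.0011]
[0.0168, -0.0001, 0.0013] [-0.0026, -0.0019, -0.0011]
```

>>> arm_command(moves=[0.0168,0,0.0014,-0.003,-0.002,-0.001,-1,0.0168,0,0.0014,-0.003,-0.002,-0.001,-1,0.0168,0,0.0014,-0.003,-0.002,-0.001,-1,0.014,0,0.0013,0,0,0,-1,0,0,0,0,0,0,-1,0,0,0,0,0,0,-1])

```text
clock: 11.87
eef_pos: [0.534, 0.3994, 0.2572]
tool_rot: [-0.475, 0.526, 0.474, 0.523]
ft_force: [0.5, -0.6, 0.6]
grip_width: 0.0853
```

Run:
```python
from h import *
stat()
plan([.535,.406,.10],85.3,1)
P=onz("top",C([(155,160),(298,150),(345,520),(205,538)],375,205,8),.051);print("block t",rf(P).tolist(),P.mean(0),rf(P.mean(0)))
print(np.degrees(np.arctan2(*(P[0]-P[3])[[1,0]])),np.degrees(np.arctan2(*(P[1]-P[2])[[1,0]])))
P=onz("scene",C([(228,136),(333,170),(172,427),(80,365)],230,180,8),.051);print("block s",rf(P).tolist(),P.mean(0),rf(P.mean(0)))
print(np.degrees(np.arctan2(*(P[0]-P[3])[[1,0]])),np.degrees(np.arctan2(*(P[1]-P[2])[[1,0]])))
P=onz("scene",C([(413,378)],230,180,8),.014);print("eye front s",rf(P));
P=onz("top",C([(6,360)],375,205,8),.014);print("eye front t",rf(P));
```

```text
t 11.87 grasp [0.5335 0.3987 0.1022] toolx [-0.003 -0.004 -1.   ] jaw yaw 84.29 w 0.0853 F [ 0.5 -0.6  0.6] j [ 0.64  0.66  0.27  1.19 -0.    0.74]
rows 1 rv [-0.018 -0.004 -0.003] dist 0.0071
[0.0022, -0.0004, 0.0067] [-0.0176, -0.0044, -0.0026]
block t [[0.0566, 0.0901], [0.054, 0.0471], [-0.0577, 0.0488], [-0.0575, 0.091]] [ 0.51639901 -0.06799038  0.051     ] [[-0.0012  0.0693]]
7.6383442100389045 7.217888878518089
block s [[-0.0557, 0.0498], [-0.0553, 0.0887], [0.0604, 0.0876], [0.0491, 0.0489]] [ 0.51726069 -0.06839098  0.051     ] [[-0.0004  0.0687]]
-172.389800458444 -172.45215194030635
eye front s [[-0.0114  0.1355]]
eye front t [[0.0037 0.1387]]
```

Slot centre measures (0.517,-0.068) from both views at yaw ≈7.6°, matching 70 mm in front of the edge. Centre on the card and close.

>>> arm_command(moves=[0.002,0.001,0.0067,-0.017,-0.004,-0.003,-1,0,0,0,0,0,0,-1])

```text
clock: 12.03
eef_pos: [0.5338, 0.4053, 0.2564]
tool_rot: [-0.479, 0.52, 0.478, 0.521]
ft_force: [-0.9, 0.5, -0.2]
grip_width: 0.0851
```

Run:
```python
from h import *
stat()
plan([.535,.406,.10],85.3,1)
cv2.imwrite("pics/scene13.png",bot.camera("scene")[:,:,::-1])
cv2.imwrite("pics/top13.png",bot.camera("top")[:,:,::-1])
crop("pics/scene13.png","pics/s13.png",370,220,470,320,7)
```

```text
t 12.03 grasp [0.5339 0.4053 0.1014] toolx [ 0.001 -0.    -1.   ] jaw yaw 85.19 w 0.0851 F [-0.9  0.5 -0.2] j [ 0.65  0.67  0.28  1.18 -0.    0.73]
rows 1 rv [-0.002 -0.     0.001] dist 0.002
[0.0014, -0.0012, 0.0008] [-0.002, -0.0, 0.0006]
```

View pics/s13.png

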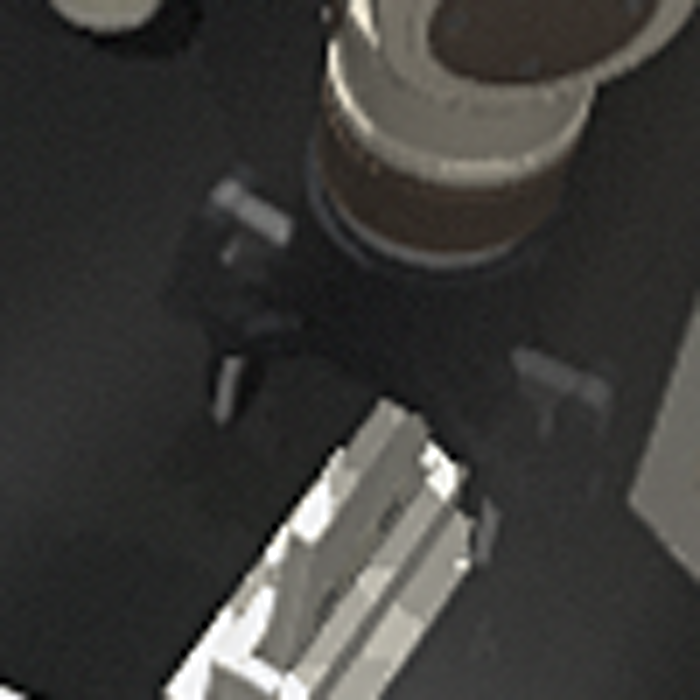

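Fingers stand on both sides of the card (crop (228,385) and (487,530)). Close.

>>> arm_command(moves=[0.0,-0.001,0.001,-0.002,0,0,0,0,0,0,0,0,0,1,0,0,0,0,0,0,1,0,0,0,0,0,0,1,0,0,0,0,0,0,1,0,0,0,0,0,0,1,0,0,0,0,0,0,1,0,0,0,0,0,0,1,0,0,0,0,0,0,1,0,0,0,0,0,0,1])

```text
clock: 12.97
eef_pos: [0.5359, 0.4065, 0.2601]
tool_rot: [-0.48, 0.518, 0.478, 0.522]
ft_force: [-0.5, -0.0, -0.1]
grip_width: 0.0094
```

Run:
```python
from h import *
stat()
```

```text
t 12.97 grasp [0.5368 0.4069 0.1051] toolx [ 0.006  0.003 -1.   ] jaw yaw 85.25 w 0.0094 F [-0.5 -0.  -0.1] j [ 0.65  0.67  0.29  1.19 -0.    0.73]
```

>>> arm_command(moves=[-0.01,0,0,0,0,0,1,-0.015,0,0,0,0,0,1,-0.02,0,0,0,0,0,1,-0.025,0,0,0,0,0,1,-0.02,0,0,0,0,0,1,0,0,0,0,0,0,1])

```text
clock: 13.47
eef_pos: [0.5343, 0.4058, 0.3518]
tool_rot: [-0.479, 0.521, 0.479, 0.519]
ft_force: [0.4, 0.5, 1.0]
grip_width: 0.0092
```

Run:
```python
from h import *
stat()
plan([.517,.02,.20],97.7,16)
```

```text
t 13.47 grasp [0.534  0.4055 0.1968] toolx [-0.002 -0.002 -1.   ] jaw yaw 85.26 w 0.0092 F [0.4 0.5 1. ] j [ 0.65  0.62  0.44  1.4  -0.    0.73]
rows 16 rv [-0.217 -0.002 -0.002] dist 0.3862
[-0.0001, -0.0009, -0.0241] [-0.0136, -0.0001, -0.0001]
[-0.0001, -0.0006, -0.0241] [-0.0136, -0.0001, -0.0001]
[-0.0002, -0.0003, -0.0241] [-0.0136, -0.0001, -0.0001]
[-0.0002, 0.0001, -0.0241] [-0.0136, -0.0001, -0.0001]
[-0.0002, 0.0004, -0.0241] [-0.0136, -0.0001, -0.0001]
[-0.0002, 0.0007, -0.0241] [-0.0136, -0.0001, -0.0001]
[-0.0002, 0.0011, -0.0241] [-0.0136, -0.0001, -0.0001]
[-0.0002, 0.0014, -0.0241] [-0.0136, -0.0001, -0.0001]
[-0.0002, 0.0017, -0.0241] [-0.0136, -0.0001, -0.0001]
[-0.0002, 0.002, -0.0241] [-0.0136, -0.0001, -0.0001]
[-0.0002, 0.0024, -0.024] [-0.0136, -0.0001, -0.0001]
[-0.0002, 0.0027, -0.024] [-0.0136, -0.0001, -0.0001]
[-0.0002, 0.003, -0.024] [-0.0136, -0.0001, -0.0001]
[-0.0002, 0.0033, -0.0239] [-0.0136, -0.0001, -0.0001]
[-0.0002, 0.0037, -0.0239] [-0.0136, -0.0001, -0.0001]
[-0.0002, 0.004, -0.0238] [-0.0136, -0.0001, -0.0001]
```

>>> arm_command(moves=[0,-0.001,-0.024,-0.0136,0,0,1,0,-0.0006,-0.024,-0.0136,0,0,1,0,0,-0.024,-0.0136,0,0,1,0,0,-0.024,-0.0136,0,0,1,0,0,-0.024,-0.0136,0,0,1,0,0.0007,-0.024,-0.0136,0,0,1,0,0.001,-0.024,-0.0136,0,0,1,0,0.0014,-0.024,-0.0136,0,0,1,0,0.0017,-0.024,-0.0136,0,0,1,0,0.002,-0.024,-0.0136,0,0,1,0,0.0024,-0.024,-0.0136,0,0,1,0,0.0027,-0.024,-0.0136,0,0,1,0,0.003,-0.024,-0.0136,0,0,1,0,0.0033,-0.024,-0.0136,0,0,1,0,0,0,0,0,0,1,0,0,0,0,0,0,1])

```text
clock: 14.8
eef_pos: [0.5158, 0.0547, 0.3407]
tool_rot: [-0.527, 0.473, 0.532, 0.465]
ft_force: [0.9, 0.9, -1.4]
grip_width: 0.0089
```

Run:
```python
from h import *
stat()
plan([.517,-.0677,.20],97.7,4)
for n in("top","scene"): cv2.imwrite(f"pics/{n}14.png",bot.camera(n)[:,:,::-1])
crop("pics/scene14.png","pics/s14.png",180,120,340,260,5)
crop("pics/top14.png","pics/t14.png",340,180,460,280,6)
```

```text
t 14.8 grasp [0.5138 0.0541 0.1857] toolx [-0.013 -0.004 -1.   ] jaw yaw 96.95 w 0.0089 F [ 0.9  0.9 -1.4] j [ 0.11  0.32 -0.06  1.21 -0.   -0.02]
rows 4 rv [-0.013 -0.002 -0.014] dist 0.1232
[-0.0035, 0.0035, -0.0304] [-0.0033, -0.0005, -0.0034]
[-0.0035, 0.0036, -0.0304] [-0.0033, -0.0005, -0.0034]
[-0.0035, 0.0036, -0.0304] [-0.0033, -0.0005, -0.0034]
[-0.0036, 0.0037, -0.0304] [-0.0033, -0.0005, -0.0034]
```

View pics/s14.png

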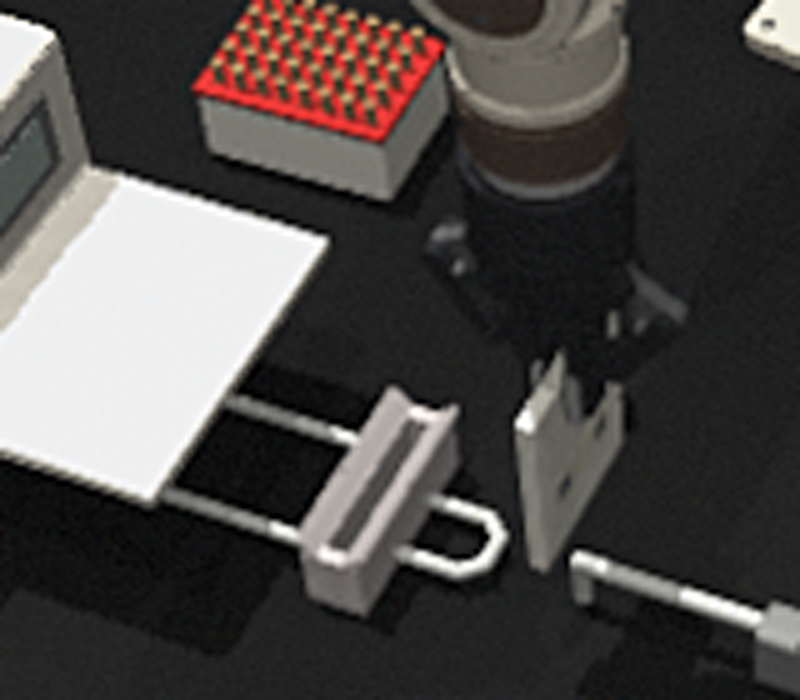

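View pics/t14.png

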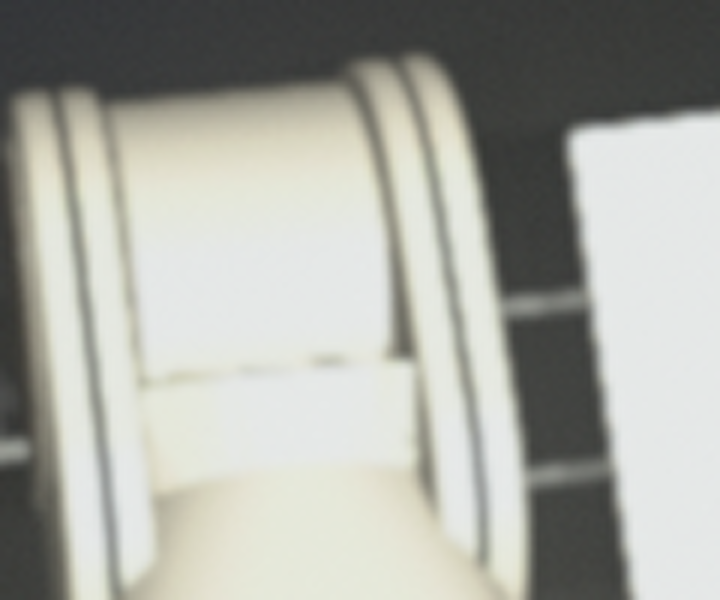

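The card hangs upright between the fingers, bottom edge crop (545,572) to (625,440). Measure its offset in the grip from these corners.

Run:
```python
from h import *
crop("pics/scene14.png","pics/s14b.png",275,185,315,240,12)
g,r,o=grasp();M=r.as_matrix()
P=onz("scene",C([(545,572),(625,440)],180,120,5),g[2]-.095)
print(P,np.linalg.norm(P[0]-P[1]),np.degrees(np.arctan2(*(P[0]-P[1])[[1,0]])))
print("rel in tool",(P-g)@M, g)
```

```text
[[0.55425608 0.0613157  0.09073937]
 [0.46342276 0.05108385 0.09073937]] 0.09140778244331091 6.426944924936082
rel in tool [[ 0.09443497 -0.04209347  0.00155566]
 [ 0.09567061  0.04930055  0.00254928]] [0.51391653 0.05499387 0.18573937]
```

View pics/s14b.png

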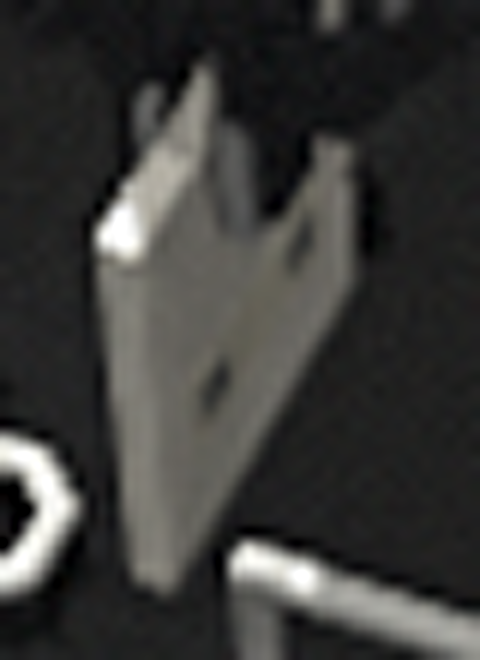

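Run:
```python
from h import *
plan([.5203,-.0676,.178],97.6,5)
```

```text
rows 5 rv [-0.01  -0.002 -0.014] dist 0.1235
[0.0016, 0.0021, -0.0246] [-0.0019, -0.0005, -0.0027]
[0.0016, 0.0022, -0.0246] [-0.0019, -0.0005, -0.0027]
[0.0016, 0.0022, -0.0246] [-0.0019, -0.0005, -0.0027]
[0.0016, 0.0023, -0.0246] [-0.0019, -0.0005, -0.0027]
[0.0016, 0.0023, -0.0245] [-0.0019, -0.0005, -0.0027]
```

>>> arm_command(moves=[0.001,0.002,-0.024,-0.002,0,-0.003,1,0.001,0.002,-0.024,-0.002,0,-0.003,1,0.001,0.002,-0.024,-0.002,0,-0.003,1,0.001,0.002,-0.022,-0.002,0,-0.003,1,0.001,0.002,-0.014,-0.002,0,-0.003,1,0,0,0,0,0,0,1,0,0,0,0,0,0,1])

```text
clock: 15.48
eef_pos: [0.5219, -0.0486, 0.3341]
tool_rot: [0.536, -0.461, -0.535, -0.462]
ft_force: [-0.5, -0.1, -1.3]
grip_width: 0.0094
```

Run:
```python
from h import *
stat()
plan([.5203,-.0676,.168],97.6,1)
```

```text
t 15.48 grasp [ 0.5222 -0.0484  0.1791] toolx [ 0.003  0.001 -1.   ] jaw yaw 98.47 w 0.0094 F [-0.5 -0.1 -1.3] j [-0.09  0.33 -0.06  1.18  0.   -0.24]
rows 1 rv [0.015 0.    0.003] dist 0.0221
[0.0111, 0.0044, -0.0186] [0.0152, 0.0004, 0.0026]
```

>>> arm_command(moves=[0.009,0.004,-0.0186,0.015,0,0.002,1,0,0,0,0,0,0,1,0,0,0,0,0,0,1])

```text
clock: 15.73
eef_pos: [0.5215, -0.064, 0.3249]
tool_rot: [-0.533, 0.463, 0.533, 0.465]
ft_force: [-0.5, 0.2, -1.6]
grip_width: 0.0092
```

Run:
```python
from h import *
stat()
cv2.imwrite("pics/scene15.png",bot.camera("scene")[:,:,::-1])
crop("pics/scene15.png","pics/s15.png",225,140,295,250,7)
```

```text
t 15.73 grasp [ 0.5217 -0.0636  0.1699] toolx [ 0.001  0.002 -1.   ] jaw yaw 97.89 w 0.0092 F [-0.5  0.2 -1.6] j [-0.12  0.34 -0.08  1.16  0.   -0.26]
```

View pics/s15.png

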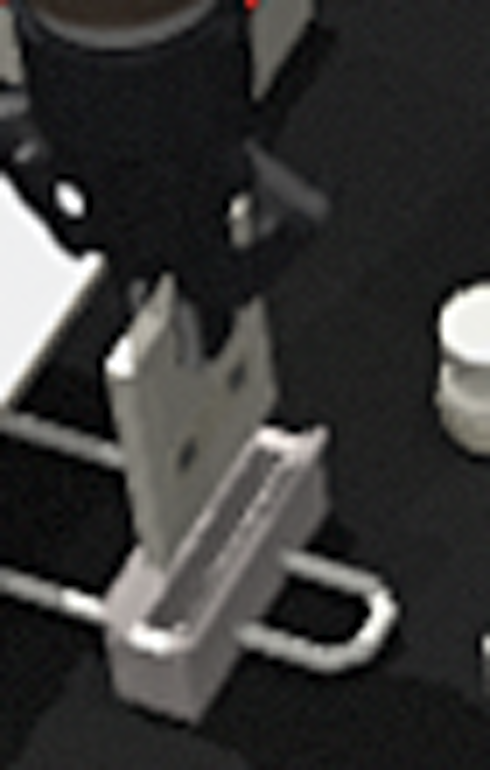

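Run:
```python
from h import *
g,r,o=grasp();M=r.as_matrix()
P=onz("scene",C([(166,570),(276,402)],225,140,7),g[2]-.095)
print(rf(P),P.mean(0),np.linalg.norm(P[0]-P[1]),np.degrees(np.arctan2(*(P[0]-P[1])[[1,0]])),"rel",(P-g)@M,"mean",rf(P.mean(0)))
# slot inner ends: dark floor/opening ends, guess z=.039
Q=onz("scene",C([(150,625),(188,632),(262,438),(292,446)],225,140,7),.039); print("slot ends",rf(Q))
Q=onz("top",C([(222,188),(270,495)],375,205,8),.039); print("slot ends top",rf(Q),rf(Q.mean(0)))
Q=onz("scene",C([(262,190),(146,395)],230,180,8),.039); print("slot ends scene12b",rf(Q),rf(Q.mean(0)))
```

```text
[[ 0.0444  0.0746]
 [-0.0424  0.0763]] [ 0.5176279  -0.06158403  0.07467087] 0.08682497112172836 6.9891715319673775 rel [[ 0.09503373 -0.03986848  0.00166142]
 [ 0.0949705   0.04694538  0.00304914]] mean [[0.001  0.0754]]
slot ends [[ 0.0457  0.0641]
 [ 0.0434  0.0786]
 [-0.0509  0.0626]
 [-0.0515  0.0749]]
slot ends top [[ 0.0463  0.0693]
 [-0.0476  0.0679]] [[-0.0007  0.0686]]
slot ends scene12b [[-0.0475  0.0651]
 [ 0.0442  0.0686]] [[-0.0016  0.0668]]
```

Card centre is about 2 mm too far +x and 3.5 mm too far +y relative to the slot. Correct that and come down in small steps.

Run:
```python
from h import *
plan([.5202,-.0674,.160],97.7,1)
```

```text
rows 1 rv [0.004 0.002 0.001] dist 0.0103
[0.0097, 0.0016, -0.0033] [0.0036, 0.002, 0.0008]
```

>>> arm_command(moves=[0.005,0.0018,-0.0035,0.003,0.002,0,1,0,0,0,0,0,0,1,0,0,0,0,0,0,1])

```text
clock: 16.03
eef_pos: [0.5204, -0.0651, 0.3197]
tool_rot: [0.534, -0.464, -0.533, -0.465]
ft_force: [0.6, -1.2, -0.3]
grip_width: 0.0092
```

Run:
```python
from h import *
stat()
plan([.5202,-.0674,.150],97.7,1)
```

```text
t 16.03 grasp [ 0.5206 -0.065   0.1647] toolx [ 0.002  0.001 -1.   ] jaw yaw 97.97 w 0.0092 F [ 0.6 -1.2 -0.3] j [-0.12  0.34 -0.09  1.14  0.   -0.26]
rows 1 rv [0.005 0.    0.002] dist 0.0148
[0.0147, 0.0005, -0.0023] [0.0047, 0.0004, 0.0016]
```

>>> arm_command(moves=[0.008,0.001,-0.004,0.005,0,0.002,1,0.007,0,0,0,0,0,1,0,0,0,0,0,0,1,0,0,0,0,0,0,1])

```text
clock: 16.37
eef_pos: [0.5199, -0.0686, 0.3032]
tool_rot: [-0.532, 0.465, 0.533, 0.465]
ft_force: [-0.2, 0.2, -0.7]
grip_width: 0.0094
```

Run:
```python
from h import *
stat()
plan([.5202,-.0674,.142],97.7,1)
cv2.imwrite("pics/scene16.png",bot.camera("scene")[:,:,::-1])
crop("pics/scene16.png","pics/s16.png",225,140,295,250,7)
```

```text
t 16.37 grasp [ 0.5199 -0.0685  0.1482] toolx [-0.     0.001 -1.   ] jaw yaw 97.74 w 0.0094 F [-0.2  0.2 -0.7] j [-0.13  0.35 -0.11  1.11  0.   -0.27]
rows 1 rv [ 0.001  0.001 -0.   ] dist 0.0063
[0.0062, -0.0004, 0.0011] [0.0007, 0.0005, -0.0002]
```

View pics/s16.png

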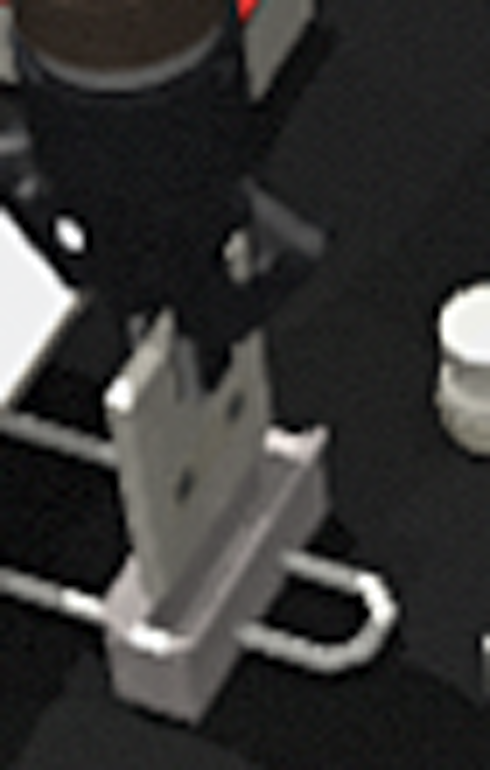

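>>> arm_command(moves=[0.006,0,0.0006,0,0,0,1,0.005,0,0,0,0,0,1,0,0,0,0,0,0,1])

```text
clock: 16.67
eef_pos: [0.5199, -0.0681, 0.2913]
tool_rot: [-0.532, 0.465, 0.533, 0.465]
ft_force: [0.6, -1.1, -1.0]
grip_width: 0.0091
```

Run:
```python
from h import *
stat()
plan([.5202,-.0676,.13],97.7,1)
cv2.imwrite("pics/scene17.png",bot.camera("scene")[:,:,::-1])
crop("pics/scene17.png","pics/s17.png",225,140,295,250,7)
g,r,o=grasp();M=r.as_matrix()
```

```text
t 16.67 grasp [ 0.5199 -0.068   0.1363] toolx [ 0.     0.001 -1.   ] jaw yaw 97.72 w 0.0091 F [ 0.6 -1.1 -1. ] j [-0.13  0.36 -0.13  1.08  0.   -0.27]
rows 1 rv [0.    0.001 0.   ] dist 0.0064
[0.0063, -0.0004, 0.0004] [0.0004, 0.0006, 0.0001]
```

View pics/s17.png

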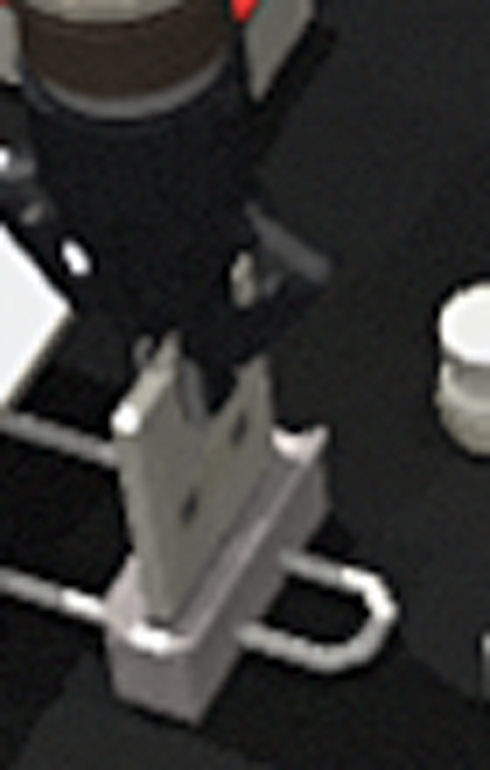

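The card is in the lead-in and touching nothing yet. Next steps of about 4 mm.

>>> arm_command(moves=[0.004,0,0,0,0,0,1,0.003,0,0,0,0,0,1])

```text
clock: 16.88
eef_pos: [0.5203, -0.0681, 0.2849]
tool_rot: [0.533, -0.465, -0.532, -0.466]
ft_force: [0.9, -0.4, -1.0]
grip_width: 0.0092
```

>>> arm_command(moves=[0.004,0,0,0,0,0,1])

```text
clock: 16.97
eef_pos: [0.5205, -0.0681, 0.2808]
tool_rot: [0.533, -0.465, -0.532, -0.466]
ft_force: [0.2, 0.2, -1.4]
grip_width: 0.0092
```

Run:
```python
from h import *
stat()
```

```text
t 16.97 grasp [ 0.5209 -0.0681  0.1258] toolx [ 0.002  0.    -1.   ] jaw yaw 97.72 w 0.0092 F [ 0.2  0.2 -1.4] j [-0.13  0.37 -0.14  1.05  0.   -0.27]
```

Now 8 mm into the slot proper with no force, so continue.

>>> arm_command(moves=[0.004,0.0005,0,0,0,0,1,0.004,0,0,0,0,0,1])

```text
clock: 17.13
eef_pos: [0.52, -0.0682, 0.2721]
tool_rot: [0.533, -0.465, -0.532, -0.466]
ft_force: [0.0, -0.1, -0.6]
grip_width: 0.0092
```

>>> arm_command(moves=[0.004,0,0,0,0,0,1])

```text
clock: 17.22
eef_pos: [0.5199, -0.0682, 0.2676]
tool_rot: [0.533, -0.465, -0.532, -0.466]
ft_force: [-0.6, -0.5, -1.7]
grip_width: 0.0093
```

Run:
```python
from h import *
stat()
```

```text
t 17.22 grasp [ 0.5203 -0.0682  0.1126] toolx [ 0.003  0.    -1.   ] jaw yaw 97.72 w 0.0093 F [-0.6 -0.5 -1.7] j [-0.13  0.39 -0.16  1.02  0.   -0.27]
```

>>> arm_command(moves=[0.003,0,0,0,0,0,1])

```text
clock: 17.3
eef_pos: [0.5198, -0.0682, 0.2639]
tool_rot: [0.533, -0.465, -0.532, -0.466]
ft_force: [-0.1, -0.6, -1.0]
grip_width: 0.0094
```

>>> arm_command(moves=[0.002,0,0,0,0,0,1])

```text
clock: 17.38
eef_pos: [0.5197, -0.0682, 0.2613]
tool_rot: [0.533, -0.465, -0.532, -0.466]
ft_force: [-0.6, -0.7, -0.4]
grip_width: 0.009
```

>>> arm_command(moves=[0.001,0,0,0,0,0,1])

```text
clock: 17.47
eef_pos: [0.5195, -0.0682, 0.2601]
tool_rot: [0.533, -0.465, -0.532, -0.465]
ft_force: [-3.8, 0.1, 12.3]
grip_width: 0.0091
```

Run:
```python
from h import *
stat()
cv2.imwrite("pics/scene18.png",bot.camera("scene")[:,:,::-1])
crop("pics/scene18.png","pics/s18.png",225,140,295,250,7)
```

```text
t 17.47 grasp [ 0.5196 -0.0681  0.1051] toolx [ 0.001  0.    -1.   ] jaw yaw 97.72 w 0.0091 F [-3.8  0.1 12.3] j [-0.13  0.4  -0.17  1.    0.   -0.27]
```

View pics/s18.png

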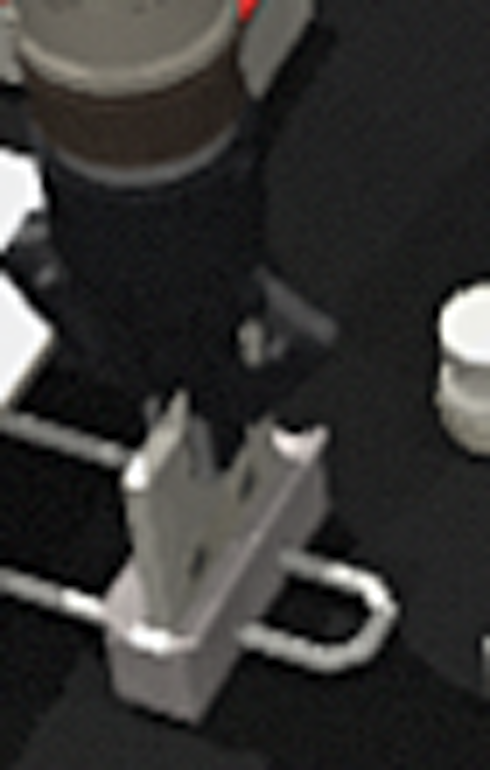

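The floor contact shows 12 N at exactly the seated height. Open, wait, then lift straight up.

>>> arm_command(moves=[-0.0005,0,0,0,0,0,1,0,0,0,0,0,0,0.6,0,0,0,0,0,0,0.2,0,0,0,0,0,0,-0.2,0,0,0,0,0,0,-0.4,0,0,0,0,0,0,-0.4])

```text
clock: 18.02
eef_pos: [0.5204, -0.0683, 0.2619]
tool_rot: [0.534, -0.464, -0.531, -0.466]
ft_force: [-0.4, 1.1, -0.2]
grip_width: 0.0594
```

Run:
```python
from h import *
stat()
```

```text
t 18.02 grasp [ 0.521  -0.0682  0.1069] toolx [ 0.004  0.    -1.   ] jaw yaw 97.72 w 0.0594 F [-0.4  1.1 -0.2] j [-0.13  0.39 -0.17  1.    0.   -0.27]
```

>>> arm_command(moves=[-0.01,0,0,0,0,0,-0.4,-0.02,0,0,0,0,0,-0.4,-0.03,0,0,0,0,0,-0.4,-0.04,0,0,0,0,0,-0.4,-0.04,0,0,0,0,0,-0.4,0,0.04,0,0,0,0,-0.4,0,0.04,0,0,0,0,-0.4,0,0.04,0,0,0,0,-0.4,0,0.04,0,0,0,0,-0.4,0,0,0,0,0,0,-0.4,0,0,0,0,0,0,-0.4])

```text
clock: 18.93
eef_pos: [0.3583, -0.0902, 0.4174]
tool_rot: [0.54, -0.461, -0.526, -0.469]
ft_force: [1.9, 0.3, 0.1]
grip_width: 0.0597
```

Run:
```python
from h import *
stat()
for n in("top","scene"): cv2.imwrite(f"pics/{n}19.png",bot.camera(n)[:,:,::-1])
crop("pics/scene19.png","pics/s19.png",215,140,355,260,5.5)
crop("pics/top19.png","pics/t19.png",280,200,440,300,5)
```

```text
t 18.93 grasp [ 0.3617 -0.0908  0.2624] toolx [ 0.021 -0.004 -1.   ] jaw yaw 97.82 w 0.0597 F [1.9 0.3 0.1] j [-0.25 -0.04 -0.27  1.31  0.   -0.38]
```

View pics/s19.png

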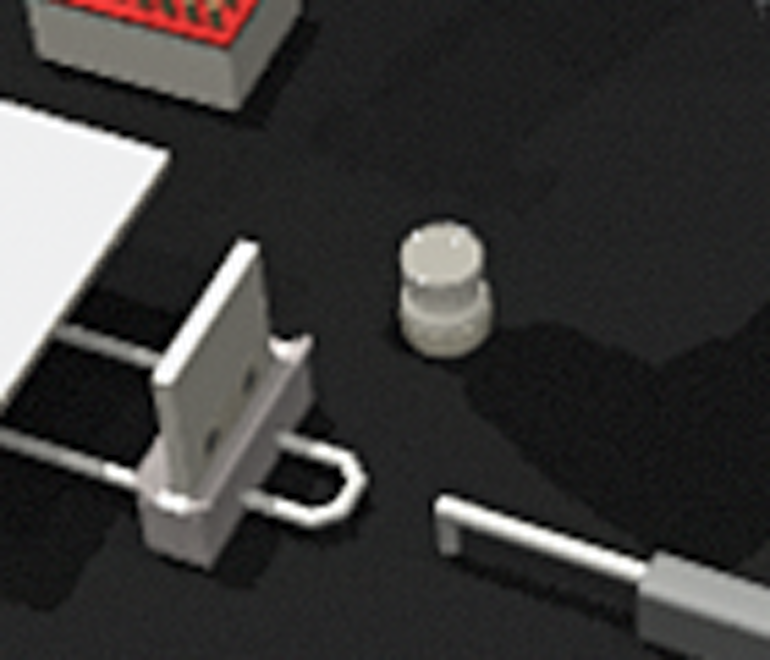

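View pics/t19.png

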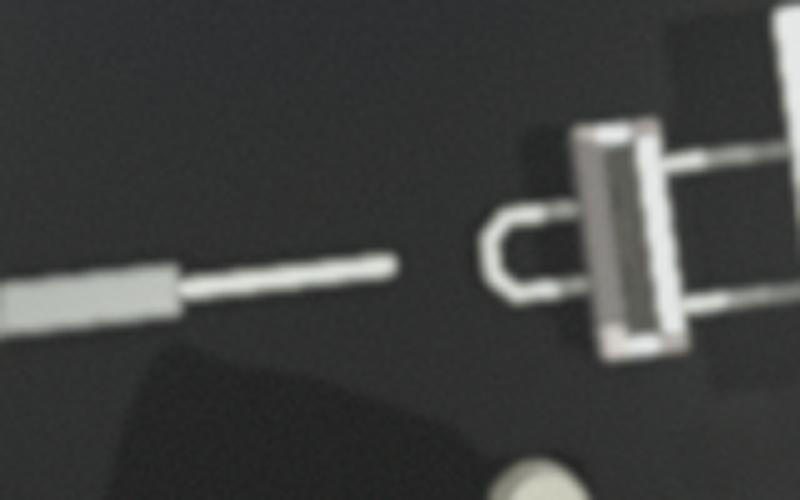

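View pics/scene19.png

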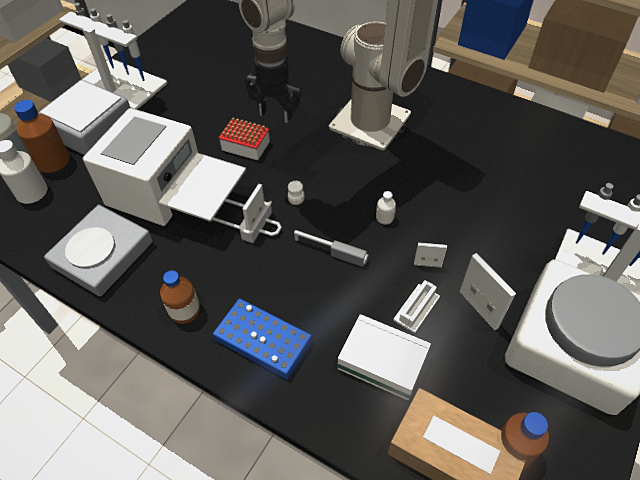

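The card stands upright in the slot, the hook lies free, and the bystanders haven't moved. One numeric check before handing in.

Run:
```python
from h import *
P=onz("scene",C([(238,241),(258,247),(172,386),(153,377)],215,140,5.5),.12); print(P.mean(0),rf(P.mean(0)),rf(P).tolist())
Q=onz("top",C([(634,135),(660,132),(688,338),(664,340)],280,200,5),.12); print(Q.mean(0),rf(Q.mean(0)),rf(Q).tolist(),np.degrees(np.arctan2(*(Q[0]-Q[3])[[1,0]])))
# block position (z .051)
B=onz("top",C([(572,126),(662,118),(690,350),(603,362)],280,200,5),.051);print("block",rf(B).tolist(),rf(B.mean(0)))
T=onz("top",C([(393,264)],280,200,5),.039);print("hook tip",rf(T))
a,b=cv2.imread("pics/scene0.png"),cv2.imread("pics/scene19.png")
d=cv2.absdiff(a,b).max(2)>60
for n,(x0,y0,x1,y1) in dict(tube=(210,295,312,378),tip=(215,115,272,160),jar=(284,178,308,208),amber=(158,268,202,325),white=(374,190,398,226),carton=(335,315,432,396)).items(): print(n,int(d[y0:y1,x0:x1].sum()))
```

```text
[ 0.5180778  -0.06843167  0.12      ] [[0.0004 0.0686]] [[-0.0438, 0.0629], [-0.0439, 0.0731], [0.0455, 0.0743], [0.044, 0.064]]
[ 0.51462752 -0.0696144   0.12      ] [[-0.0031  0.0679]] [[0.0435, 0.0738], [0.0434, 0.0619], [-0.05, 0.0626], [-0.0495, 0.0734]] 8.345184165385906
block [[0.056, 0.0901], [0.0542, 0.0466], [-0.0577, 0.049], [-0.058, 0.0911]] [[-0.0014  0.0692]]
hook tip [[0.0018 0.1834]]
tube 0
tip 0
jar 103
amber 0
white 0
carton 31
```

Run:
```python
from h import *
print(bot.job_done()); stat()
```

```text
the job is handed in; nothing more can be done
None
the job is handed in; nothing more can be done
```

I finished the job and handed it in at about 19 s. The carriage is out, the card is in its slot and the hook is back on the bench. `job_done` gives no verdict, so the checks below are my own.

**What I did:**
- **Carriage:** I picked up the hook, reached under the ledge, lowered the tip into the eye and drew the carriage out. The force rose to 29 N when it reached its stop. I then lifted the hook out and stood it on the bench.
- **Card:** I moved the middle-sized card from its stand to the slot. It slid down with no noticeable force and touched the floor at 12 N, at exactly the expected height. I released it, lifted clear and moved the arm away.

**Last checks:**
- **Carriage position:** the block centre is 69 mm in front of the ledge edge, about 169 mm drawn out.
- **Card fit:** it is upright and square. It is within about 2 mm of the slot centre along and across, in both views. The two views disagree by 3.5 mm along the slot, so that figure is only good to a few mm.
- **Hook:** the tip is about 75 mm from the eye centre, clear of the carriage.
- **Bystanders:** the before/after comparison shows no change for the tube rack, tip box or either bottle. A few pixels changed around the jar (103) and carton (31). I put these down to the arm's shadow, because both look unmoved and the gripper never came near them, but I didn't measure their positions.

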